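# Sort the sweet stamps and present the middle one to the inspection camera

## Robot

A 6-joint arm with a two-finger parallel gripper is mounted at the origin on a cart in front of the work surface, level with it; the furniture and walls round the work are solid. World frame = base frame: x ahead of the robot, y to its left, z up, the work surface at z = 0. Lengths are in m, angles in rad, forces in N, time in s.
With the tool pointing down it reaches from about 0.3 to 0.75 m from the base axis. Payload 8.5 kg.
Tool frame: the origin (TCP) lies on the mounting face of the last link; the fingertips stand 166 mm ahead of it and the grasp point (between the pads) lies 147 mm ahead of it; y points along the fingers, z is the direction in which the jaws open and shut, and the axes are right-handed (so a half turn about y gives the same grasp; the last joint's range is limited). The gripper opens to 88 mm and grips with 3 to 60 N. Pads are 18 mm wide; open, the fingers measure 123 mm over their backs; the gripper's body (75 mm by 187 mm) begins 45 mm behind the grasp point.
Start: joints at [-1.433, 0.381, 1.297, -0, 1.464, -0.215], TCP at [0.19, -0.516, 0.405] pointing down, gripper open.
Joint ranges: [-3.11, 3.11], [-0.89, 2.33], [0.22, 2.48], [-1.42, 4.56], [0.17, 2.85], [-2.88, 2.88]. Speed limits (rad/s): [2.39, 2.39, 3.14, 3.14, 3.14, 3.14].

## Interface

Orientations are given as a 3x3 rotation matrix whose columns are the frame's x, y, z axes.
In Python, from cell import readout, imaging, close_job, models gives the robot as it stands. The module is installed in compiled form; this text tells all that it offers.
- The arm moves only by the tool step_arm, never from a script. Its argument "rows" is a list of rows, each a list of 3 entries, a list of its own where there are three numbers: the opening, from 0 (shut) to 1 (fully open), then the shift along the tool's x, y, z in mm, then the turn, a rotation vector about the tool's x, y, z in rad. In form: [[fingers, [tx, ty, tz], [wx, wy, wz]], ...]. A call has 1 to 12 rows; each row shifts and turns the commanded pose from where the row before left it, along the tool's axes as they then stand; what a row does not reach is not made up. A row lasts 1/12 s, in which the tool goes at most 41.7 mm and 7.16 degrees, less where a joint would pass 70% of its speed; a pose out of reach is approached as far as the arm can. A call with a gripper value outside its range is refused whole. The fingers move at their own pace and stop on an object; "grip_force" is the grip in N (left out, the last holds). Time passes only in rows, so rows that do not move let the fingers close. It gives the time, the measured TCP pose, the force and the opening at its end, in the units of the state.
- readout.get_obs(): the state, without advancing time (a new reading comes with each control period).
- imaging.read_camera(name): name is "side" or "top"; returns the picture (384x512x3 uint8, red, green, blue); there is no depth.
- imaging.camera_info(name): a dict with "fx", "fy", "cx", "cy" (pixels), "T" (4x4, takes a point from camera to world coordinates). Camera axes: x right, y down, z forward; pixel columns grow to the right and rows downward; lengths in m; the calibration is good to about 2 mm. A picture is of the moment at which its call begins. camera_info takes no time and is no camera call.
- close_job(): hands the job in, once; it reports no verdict.
Trained networks look in the newest picture that a camera, given by its name, has taken for a name from the list of things; names that differ only in an ending like _2 or _b are one class to them, and where a whole thing is asked for, a point or a joint stands for the part that bears it (a point fixed in the world has none). Each returns a list of dicts, best first, with "conf" (0 to 1); they miss things now and then, are a little off and sometimes report something else, mostly with a low value. They report only what shows in the picture. A call takes as long as a camera call. They do not tell look-alikes from the thing itself.
- models.trace(label, camera): "mask" (384x512 bool, what is visible of it).
- models.tip_of(label, camera): "location" ([x, y, z] in m, in world coordinates, good to about 4 mm: a listed point, or the origin of a listed thing).
The state is a dict: "time": time; "joint_pos": joint angles; "dq": joint speeds; "joint_efforts": joint torques, N m; "ee_pos": TCP position; "tool_rot": TCP orientation; "contact_force": force on the tool from outside, world axes, zero at the start; "wrist_torque": the same for the moment, N m; "opening": finger opening in m.
Only numpy, scipy, OpenCV 4.12 (cv2) and the standard library are available. Lean on these libraries where they do the work, as an engineer would, in place of code of your own. Each camera call takes 0.05 s, during which the arm holds its last target.

## Task

Put the short and the long stamp away in the white rack, each fully down in the empty bay of the row that fits its length. Then pick up the middle-length stamp and present its brass face to the inspection camera: held in the air, face square to the lens and centred on its axis, at the distance marked by the red ball of the pointer (80 mm), and finish while holding it still there. Touch neither the camera nor its pointer, and leave the other things where they are.

Things in the scene. Friction and masses are not known exactly. Their poses are not given: they have to be found in the camera images.
- stamp_short: Square beech bar, 22 x 22 mm, 80 mm long over all, with a brass die (20 mm across, 6 mm thick) on one end and a green band beside it; the stamps differ in length only. Lies on the table in any of three places on the right, die end away from the robot within 0.3 rad. Origin: middle of its length, on its underside; x along the bar to the die, z up. About 70 g. The shortest.
- stamp_mid: Square beech bar, 22 x 22 mm, 100 mm long over all, with a brass die (20 mm across, 6 mm thick) on one end and a green band beside it; the stamps differ in length only. Lies on the table in any of three places on the right, die end away from the robot within 0.3 rad. Origin: middle of its length, on its underside; x along the bar to the die, z up. About 85 g. The middle one; mass varies 30 %.
- stamp_long: Square beech bar, 22 x 22 mm, 120 mm long over all, with a brass die (20 mm across, 6 mm thick) on one end and a green band beside it; the stamps differ in length only. Lies on the table in any of three places on the right, die end away from the robot within 0.3 rad. Origin: middle of its length, on its underside; x along the bar to the die, z up. About 100 g. The longest.
- stamp_mid_face (a point): Centre of the middle stamp's brass face: 50 mm from the stamp's origin along its x, 11 mm above its underside. Axes as the stamp's.
- rack: Fixed white rack with grey rails on the left, 264 x 158 mm. Near row for 80 mm stamps, far row for 120 mm ones, two bays side by side in each, 70 mm apart; one of each is occupied. A stamp lies along x in 30 mm notches of two cross rails, between end stops 10 mm farther apart than its length. Teeth and stops reach 26 mm above the table. Origin: on the table; x away from the robot, y left, z up.
- bay_short (a point): Middle of the empty bay of the near (80 mm) row, the right-hand one, on the notch floor, 16 mm above the table: a seated stamp's origin lies here. The 10 mm thick rails stand 11 mm in from the stamp's ends; its middle is free for fingers at both sides and 10 mm beneath. Axes as the rack's; the stamp lies along x, either way round.
- bay_long (a point): Middle of the empty bay of the far (120 mm) row, the left-hand one, on the notch floor, 16 mm above the table: a seated stamp's origin lies here. The 10 mm thick rails stand 11 mm in from the stamp's ends; its middle is free for fingers at both sides and 10 mm beneath. Axes as the rack's; the stamp lies along x, either way round.
- mate_short: A 80 mm stamp of the same make that already lies in the left-hand bay of the near row; it is there to show the row's length and stays there. Origin: middle of its length, on its underside; x along the bar.
- mate_long: A 120 mm stamp of the same make that already lies in the right-hand bay of the far row; it is there to show the row's length and stays there. Origin: middle of its length, on its underside; x along the bar.
- camera: Fixed inspection camera's stand behind the work: a dark foot 70 x 90 x 12 mm with a 16 mm steel post, 0.28 m high with the camera. Origin: on the table under the foot; x points away from the robot, along the camera's heading.
- camera_head: Blue camera, black lens 38 mm across in a 50 mm ring light, looking at the robot and 30 degrees down. Origin: centre of the lens front, 205 mm above the table. x runs back into the camera along the optical axis (it looks along -x), y left. A 4 mm wire pointer runs parallel to the axis, 40 mm below it (-z), to a red 10 mm ball 80 mm in front of the lens.
- focus (a point): Point on the optical axis 80 mm in front of the lens, 40 mm from the red ball along the head's z, 165 mm above the table. The brass face's centre belongs here, stamp's x along this x: die end to the lens, stamp sloping 30 degrees up to it. Axes as the camera head's. The stamp's turn about its own length does not matter.
- press_mould: Bystander: carved wooden press mould, 58 x 160 x 27 mm, lying at the far right. Origin: middle of its underside.
- red_bottle: Bystander: little red bottle with a white cap, 25 mm across, 68 mm high, standing near the robot. Origin: middle of its underside.
There are look-alikes about, which are no part of the job. Leave any blue look-alike of the stamp_long alone. What is shaped like the stamp_mid but orange is not meant.

How it is judged:
On the way, in this order (a step that is already met when the one before it is completed fails the run):
1. the short and the long stamp both lie seated and let go in the empty bays of their rows (horizontal distance between stamp_short and bay_short below 0.01 m and z of stamp_short in the frame of rack between 0.012 and 0.02 m and angle between the x axis of each of stamp_short, stamp_long and the x axis of rack, either way round below 0.12 rad and linear speed of each of stamp_short, stamp_long below 0.03 m/s and contact force between each of stamp_short, stamp_long and the fingers below 0.2 N and horizontal distance between stamp_long and bay_long below 0.01 m and z of stamp_long in the frame of rack between 0.012 and 0.02 m), for 0.2 s.
2. the middle stamp is held with its face square before the lens at the marked distance (distance between stamp_mid_face and focus below 0.02 m and angle between the x axis of stamp_mid and the x axis of camera_head, either way round below 0.21 rad and x of stamp_mid in the frame of camera_head below -0.1 m and height (world z) of stamp_mid above 0.08 m and contact force between stamp_mid and the fingers above 2 N and contact force between stamp_mid and camera below 0.2 N and linear speed of stamp_mid below 0.03 m/s), for 0.2 s.
At the end, for the whole second after the job is handed in: Short and long stamp seated in the empty bays of their rows (10 mm, 0.12 rad), still, let go. Middle stamp gripped over 2 N in the air (underside over 80 mm up), die to the lens, face centre within 20 mm of the focus, length within 0.21 rad of the optical axis, still, clear of the camera (all of step 1 and all of step 2); the arm keeps its last pose, push and grip.
It fails at once if the camera, its pointer or its stand is touched with more than 2 N (contact force between camera and anything else above 2 N).
It fails at once if a bystander is moved by more than 20 mm (press mould, red bottle) or a stamp already in the rack by more than 15 mm (distance of any of press_mould, red_bottle from where it was at the start of the episode above 0.02 m or distance of any of mate_short, mate_long from where it was at the start of the episode above 0.015 m).
It also fails if it takes over 72 s, if anything falls off the work surface, if the arm or the gripper's body presses on something with over 40 N, if the wrist force passes 120 N, or if a joint passes its speed limit or range.

## Working session

There is one attempt and no reset: what is moved stays moved. The work goes in short steps, Python scripts to look and compute and a tool call to move; the robot and the scene stay as the last step left them, time stands still between calls to the robot, and variables do not carry over. Pictures are saved under pics/ and viewed, and the job is handed in when it is done.

Besides the shell and the picture viewer there is one more tool, called after "Request:" by a JSON object that holds its "api" and its "payload". step_arm: Moves the arm, as the interface text tells. Its arguments: {"type":"object","properties":{"rows":{"type":"array"},"grip_force":{"type":"number"}},"required":["rows"]}

```bash
mkdir -p pics; ls; python3 - <<'E'
from cell import readout, imaging
import cv2, numpy as np
o=readout.get_obs()
for k,v in o.items(): print(k,np.round(v,4).tolist())
for c in ("side","top"):
    im=imaging.read_camera(c); cv2.imwrite(f"pics/{c}0.png",cv2.resize(im[:,:,::-1],None,fx=1.5,fy=1.5,interpolation=cv2.INTER_CUBIC))
    i=imaging.camera_info(c); print(c,{k:np.round(v,4).tolist() for k,v in i.items()})
E
```

```text
pics
time 0.0
joint_pos [-1.4333, 0.3812, 1.2982, -0.0, 1.4636, -0.2153]
dq [-0.0011, 0.0011, 0.0007, -0.001, -0.0003, 0.0003]
joint_efforts [-0.0007, -43.7926, -22.4556, 0.0713, 0.0351, -0.0001]
ee_pos [0.19, -0.5161, 0.4042]
tool_rot [[-0.9384, -0.0002, 0.3455], [-0.3455, 0.0014, -0.9384], [-0.0003, -1.0, -0.0014]]
contact_force [0.634, 1.0294, -0.2735]
wrist_torque [0.0014, -0.0546, 0.0524]
opening 0.0885
side {'fx': 399.7497, 'fy': 399.7497, 'cx': 249.404, 'cy': 190.4697, 'T': [[-0.9979, -0.0418, 0.0497, 0.5233], [-0.0638, 0.487, -0.8711, 1.0848], [0.0122, -0.8724, -0.4886, 0.759], [0.0, 0.0, 0.0, 1.0]]}
top {'fx': 437.5969, 'fy': 437.5969, 'cx': 255.83, 'cy': 194.3217, 'T': [[0.0638, -0.9718, 0.2268, 0.3462], [-0.9979, -0.0635, 0.0087, 0.0213], [0.006, -0.2269, -0.9739, 1.2798], [0.0, 0.0, 0.0, 1.0]]}
```

View pics/top0.png

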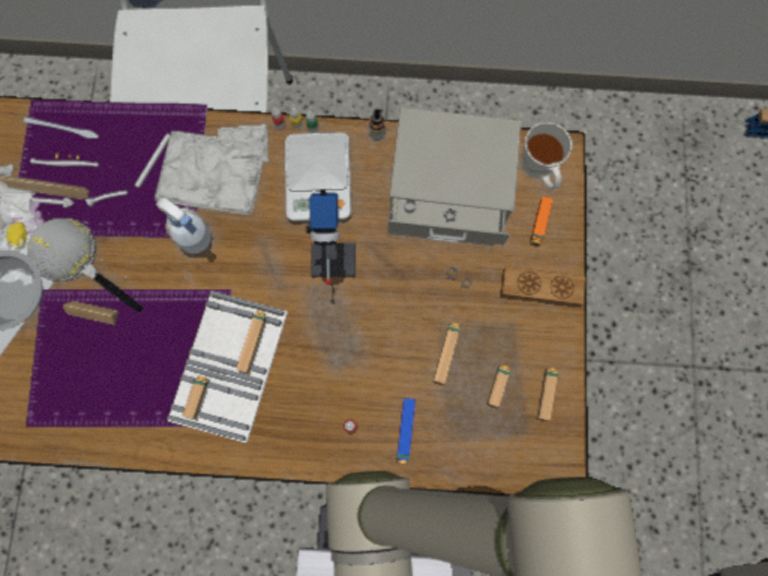

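View pics/side0.png

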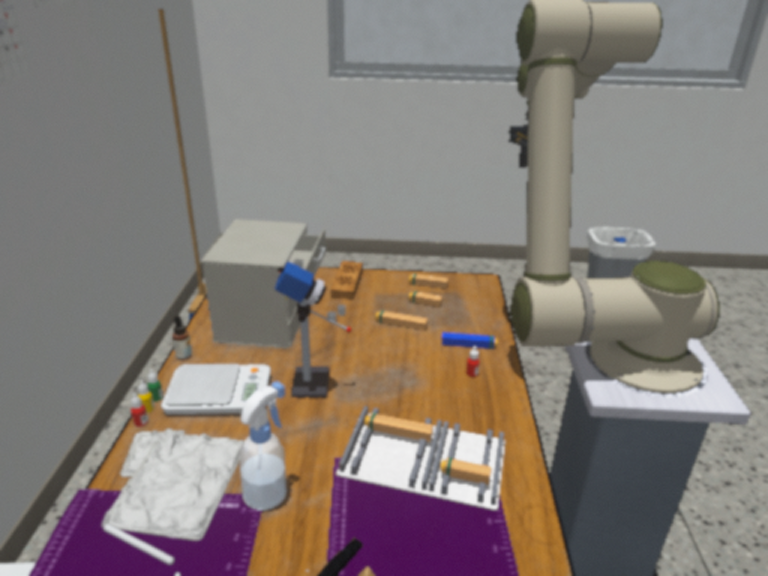

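Top view (1.5x scale): stamps at (447,352) (longest), (500,386) (shortest) and (548,394). The rack is at (228,365), yawed, with mates at (252,342) and (195,397). The blue look-alike is at (405,430) and the orange one at (541,220). The camera head is at (323,210), its ball near (330,283), and the red bottle at (350,426).

```bash
cat > h.py <<'E'
from cell import readout, imaging, models
import cv2, numpy as np
def ray(c,uv):
    i=imaging.camera_info(c);T=np.array(i["T"])
    d=np.array([(uv[0]-i["cx"])/i["fx"],(uv[1]-i["cy"])/i["fy"],1.0])
    return T[:3,3],T[:3,:3]@d
def onz(c,uv,z):
    o,d=ray(c,uv);return o+d*(z-o[2])/d[2]
def proj(c,p):
    i=imaging.camera_info(c);T=np.array(i["T"])
    q=T[:3,:3].T@(np.asarray(p)-T[:3,3]);return np.array([i["fx"]*q[0]/q[2]+i["cx"],i["fy"]*q[1]/q[2]+i["cy"]])
E
python3 - <<'E'
from h import *
imaging.read_camera("top");imaging.read_camera("side")
for l in ["stamp_short","stamp_mid","stamp_long","rack","bay_short","bay_long","mate_short","mate_long","camera","camera_head","focus"]:
  for c in ("top","side"):
    print(l,c,[(round(r["conf"],2),np.round(r["location"],3).tolist(),np.round(proj(c,r["location"])*1.5).tolist()) for r in models.tip_of(l,c)])
print(readout.get_obs()["time"])
E
```

```text
stamp_short top [(0.69, [0.522, 0.281, 0.015], [252.0, 343.0]), (0.53, [0.472, -0.203, -0.002], [499.0, 386.0]), (0.42, [0.672, -0.277, -0.002], [538.0, 288.0])]
stamp_short side [(0.6, [0.473, -0.199, 0.003], [424.0, 300.0])]
stamp_mid top [(0.66, [0.81, -0.276, -0.003], [538.0, 223.0]), (0.58, [0.458, -0.292, 0.004], [546.0, 396.0])]
stamp_mid side [(0.5, [0.46, -0.293, 0.001], [428.0, 283.0])]
stamp_long top [(0.71, [0.526, -0.098, -0.006], [446.0, 355.0]), (0.58, [0.375, -0.025, 0.002], [405.0, 430.0])]
stamp_long side [(0.86, [0.372, -0.026, -0.003], [470.0, 344.0]), (0.78, [0.526, -0.092, -0.005], [401.0, 326.0])]
rack top [(0.91, [0.481, 0.324, 0.003], [229.0, 363.0]), (0.22, [0.675, -0.279, -0.003], [539.0, 287.0])]
rack side [(0.57, [0.484, 0.324, 0.002], [420.0, 455.0])]
bay_short top [(0.68, [0.397, 0.302, 0.014], [234.0, 407.0])]
bay_short side [(0.94, [0.392, 0.304, 0.015], [474.0, 444.0])]
bay_long top [(0.88, [0.535, 0.348, 0.016], [218.0, 334.0])]
bay_long side [(0.84, [0.535, 0.347, 0.015], [390.0, 458.0])]
mate_short top [(0.52, [0.412, 0.377, 0.019], [195.0, 397.0])]
mate_short side [(0.61, [0.411, 0.379, 0.017], [465.0, 476.0])]
mate_long top [(0.81, [0.521, 0.284, 0.016], [250.0, 343.0])]
mate_long side [(0.89, [0.525, 0.283, 0.015], [397.0, 431.0])]
camera top [(0.9, [0.696, 0.136, -0.001], [335.0, 264.0])]
camera side [(0.73, [0.511, -0.302, 0.01], [409.0, 278.0]), (0.69, [0.701, 0.139, 0.002], [311.0, 382.0])]
camera_head top [(0.71, [0.672, 0.141, 0.208], [322.0, 244.0])]
camera_head side [(0.78, [0.678, 0.137, 0.199], [319.0, 297.0]), (0.56, [0.514, -0.302, 0.011], [408.0, 277.0]), (0.55, [0.484, 0.322, 0.002], [420.0, 455.0]), (0.34, [0.46, -0.289, -0.0], [429.0, 284.0])]
focus top []
focus side [(0.21, [0.481, 0.322, 0.0], [422.0, 455.0])]
1.3
```

```bash
python3 - <<'E'
from h import *
im=imaging.read_camera("top")
a=im[200:300,270:390]; b=im[185:305,100:205]
cv2.imwrite("pics/cropA.png",cv2.resize(a[:,:,::-1],None,fx=6.5,fy=6,interpolation=cv2.INTER_CUBIC))
cv2.imwrite("pics/cropB.png",cv2.resize(b[:,:,::-1],None,fx=5,fy=5,interpolation=cv2.INTER_CUBIC))
E
```

```text
(no output)
```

View pics/cropA.png

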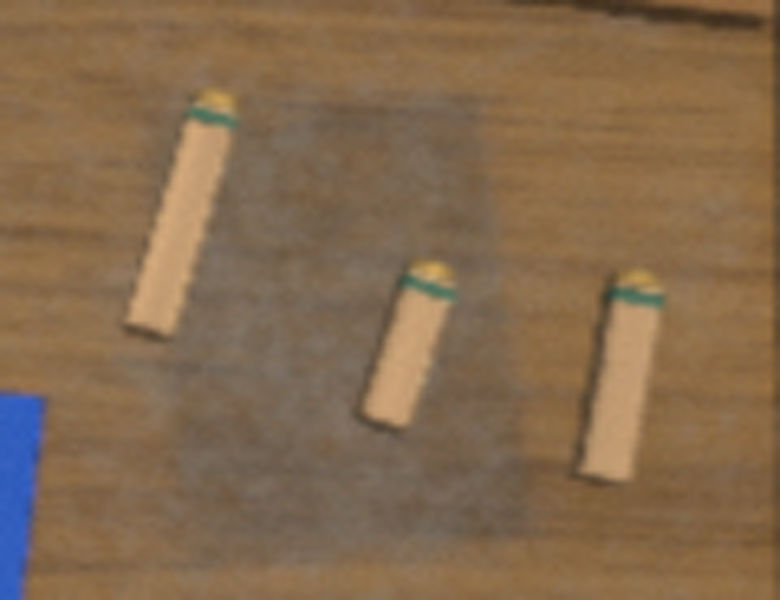

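View pics/cropB.png

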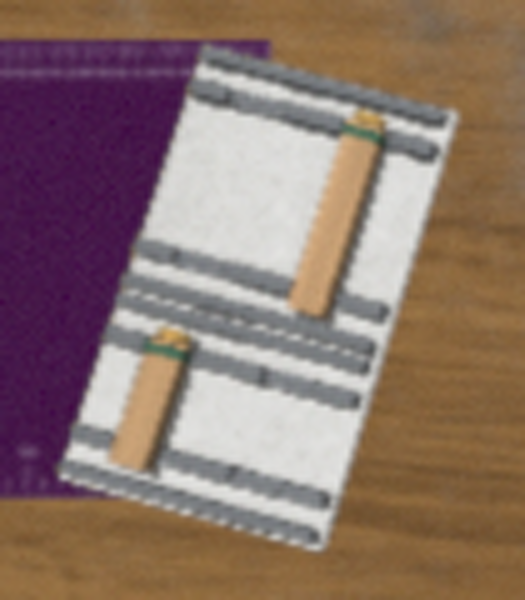

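Candidates at 1.5x pixels: three beech stamps at (447,352), (500,386), (548,394); the blue one at (405,430) and the orange one at (541,220), both excluded; the mates in the rack at (252,342) and (195,397), also excluded. In the crop the left stamp is longest, the middle one shortest and the right one in between, each with green band and brass at the far end. Next I fit exact poses.

```bash
cat > fit.py <<'E'
from h import *
from scipy.optimize import minimize
def boxpts(x,y,yaw,L,z0=0,w=.022,zh=.022):
    c,s=np.cos(yaw),np.sin(yaw)
    P=[]
    for a,ww in ((-L/2,w),(L/2-.006,w),(L/2,.020)):
        for b in (-ww/2,ww/2):
            for h in (z0+(.022-ww)/2,z0+zh-(.022-ww)/2): P.append([x+c*a-s*b,y+s*a+c*b,h])
    return np.array(P)
S=8
def render(c,P,org,shape):
    q=np.array([proj(c,p) for p in P])
    h=cv2.convexHull(((q-org+.5)*S).astype(np.float32)).astype(np.int32)
    m=np.zeros((shape[0]*S,shape[1]*S),np.uint8);cv2.fillConvexPoly(m,h,1)
    return m.reshape(shape[0],S,shape[1],S).mean((1,3))
def fit(obs,L,p0,z0=0):
    # obs: list (cam,mask)
    crops=[]
    for c,m in obs:
        v,u=np.where(m);o=np.array([u.min()-6,v.min()-6]);sh=(v.max()-v.min()+13,u.max()-u.min()+13)
        crops.append((c,m[o[1]:o[1]+sh[0],o[0]:o[0]+sh[1]].astype(float),o))
    def cost(p):
        t=0
        for c,m,o in crops:
            r=render(c,boxpts(p[0],p[1],p[2],L,z0),o,m.shape)
            t+=np.abs(r-m[:r.shape[0],:r.shape[1]]).sum()/m.sum()
        return t/len(crops)
    r=minimize(cost,p0,method="Nelder-Mead",options=dict(initial_simplex=[p0,np.add(p0,[.01,0,0]),np.add(p0,[0,.01,0]),np.add(p0,[0,0,.15])],xatol=1e-4,fatol=1e-4))
    return r.x,r.fun
def masks(label,c,near,tol=12):
    out=[]
    for r in models.trace(label,c):
        m=r["mask"]
        if m.sum()<20: continue
        v,u=np.where(m);d=np.hypot(u.mean()-near[0],v.mean()-near[1])
        if d<tol: out.append((r["conf"],m))
    return out
E
python3 - <<'E'
from fit import *
imaging.read_camera("top");imaging.read_camera("side")
G={"stamp_short":(.472,-.201),"stamp_mid":(.459,-.292),"stamp_long":(.526,-.095),"mate_short":(.4115,.378),"mate_long":(.523,.2835)}
Ls={"short":.08,"mid":.1,"long":.12}
np.set_printoptions(precision=4,suppress=True)
for l,g in G.items():
    z0=.016 if "mate" in l else 0
    L=Ls[l[-5:].strip("_") if "mid" not in l else "mid"]
    obs=[]
    for c in ("top","side"):
        ms=masks(l,c,proj(c,[*g,z0+.011]))
        if ms: obs.append((c,ms[0][1])); print(l,c,ms[0][0],ms[0][1].sum(),ms[0][1].shape)
        if ms:
            for LL in ((L,) if "mate" in l else (.08,.1,.12)):
                print("   ",LL,*fit(obs[-1:],LL,[*g,-.2],z0))
    if len(obs)==2: print("  both",*fit(obs,L,[*g,-.2],z0))
E
```

```text
stamp_short top 0.54 230 (384, 512)
    0.08 [ 0.4705 -0.198  -0.2709] 0.11861413043478261
    0.1 [ 0.481  -0.201  -0.2716] 0.350883152173913
    0.12 [ 0.4907 -0.2037 -0.29  ] 0.36182065217391307Traceback (most recent call last):
  File "<stdin>", line 11, in <module>
  File "fit.py", line 32, in masks
    for r in models.trace(label,c):
             ~~~~~~~~~~~~^^^^^^^^^
ValueError: time passes only in moves, steps and waits
```

```bash
python3 - <<'E'
from h import *
for c,(a,b,d,e) in {"top":(105,205,190,260),"side":(160,270,170,270)}.items():
    im=imaging.read_camera(c)[a:b,d:e]
    cv2.imwrite(f"pics/cam_{c}.png",cv2.resize(im[:,:,::-1],None,fx=6,fy=6 if c=="top" else 5,interpolation=cv2.INTER_CUBIC))
im=imaging.read_camera("top");g=im.astype(int)
w=((g.min(2)>150)&(g.max(2)-g.min(2)<30)).astype(np.uint8)
w[:, :105]=0;w[:,205:]=0;w[:185]=0;w[305:]=0
cv2.imwrite("pics/rackmask.png",cv2.resize(w*255,None,fx=1.5,fy=1.5))
for n,r in (("white",w),("trace",[t["mask"].astype(np.uint8) for t in models.trace("rack","top")][0])):
    v,u=np.where(r)
    q=np.array([onz("top",(uu,vv),.006)[:2] for uu,vv in zip(u,v)],np.float32)
    print(n,cv2.minAreaRect(q))
    box=cv2.boxPoints(cv2.minAreaRect(q));print(box.round(4).tolist())
E
```

```text
white ((0.4781879186630249, 0.32517102360725403), (0.15769733488559723, 0.2620815336704254), 78.57037353515625)
[[0.33410000801086426, 0.27390000224113464], [0.5910000205039978, 0.22190000116825104], [0.6223000288009644, 0.3765000104904175], [0.3653999865055084, 0.4284000098705292]]Traceback (most recent call last):
  File "<stdin>", line 11, in <module>
  File "h.py", line 8, in onz
    o,d=ray(c,uv);return o+d*(z-o[2])/d[2]
        ~~~^^^^^^
  File "h.py", line 4, in ray
    i=imaging.camera_info(c);T=np.array(i["T"])
ValueError: time passes only in moves, steps and waits
```

The two scripts collided because I ran them together, so I'll run them one at a time.

```bash
sed -i 's/^def ray/_I={}\ndef info(c):\n    if c not in _I: _I[c]=imaging.camera_info(c)\n    return _I[c]\ndef ray/; s/i=imaging.camera_info(c)/i=info(c)/' h.py
sed -i 's/    if c not in _I: _I\[c\]=info(c)/    if c not in _I: _I[c]=imaging.camera_info(c)/' h.py; sed -n 1,10p h.py
python3 - <<'E'
from fit import *
imaging.read_camera("top");imaging.read_camera("side")
G={"stamp_short":(.472,-.201),"stamp_mid":(.459,-.292),"stamp_long":(.526,-.095),"mate_short":(.4115,.378),"mate_long":(.523,.2835)}
Ls={"stamp_short":.08,"stamp_mid":.1,"stamp_long":.12,"mate_short":.08,"mate_long":.12}
np.set_printoptions(precision=4,suppress=True)
for l,g in G.items():
    z0=.016 if "mate" in l else 0
    L=Ls[l]
    obs=[]
    for c in ("top","side"):
        ms=masks(l,c,proj(c,[*g,z0+.011]))
        if ms:
            obs.append((c,ms[0][1])); print(l,c,ms[0][0],ms[0][1].sum())
            for LL in ((L,) if "mate" in l else (.08,.1,.12)):
                print("   ",LL,*fit(obs[-1:],LL,[*g,-.2],z0))
    if len(obs)==2: print("  both",*fit(obs,L,[*g,-.2],z0))
r=models.trace("rack","top")[0]["mask"]
v,u=np.where(r)
q=np.array([onz("top",(uu,vv),.006)[:2] for uu,vv in zip(u,v)],np.float32)
print(cv2.minAreaRect(q))
print(readout.get_obs()["time"])
E
```

```text
from cell import readout, imaging, models
import cv2, numpy as np
_I={}
def info(c):
    if c not in _I: _I[c]=imaging.camera_info(c)
    return _I[c]
def ray(c,uv):
    i=info(c);T=np.array(i["T"])
    d=np.array([(uv[0]-i["cx"])/i["fx"],(uv[1]-i["cy"])/i["fy"],1.0])
    return T[:3,3],T[:3,:3]@d
stamp_short top 0.65 229
    0.08 [ 0.4706 -0.1983 -0.2797] 0.1385098253275109
    0.1 [ 0.4834 -0.2016 -0.2773] 0.35541757641921395
    0.12 [ 0.493  -0.2036 -0.2493] 0.36067139737991266
stamp_short side 0.7 128
    0.08 [ 0.462  -0.1543 -0.1   ] 1.0
    0.1 [ 0.4798 -0.131  -0.6667] 1.0
    0.12 [ 0.4987 -0.1243 -0.8   ] 1.0
  both [ 0.4687 -0.1971 -0.2691] 0.9157243087302129
stamp_mid top 0.83 368
    0.08 [ 0.4591 -0.292  -0.1322] 0.25288722826086957
    0.1 [ 0.4612 -0.2921 -0.1461] 0.10394021739130435
    0.12 [ 0.4692 -0.2931 -0.155 ] 0.2632472826086957
stamp_mid side 0.49 167
    0.08 [ 0.4575 -0.2869 -0.1552] 0.23858532934131738
    0.1 [ 0.4614 -0.2883 -0.1556] 0.2100486526946108
    0.12 [ 0.4719 -0.2912 -0.1902] 0.4242140718562874
  both [ 0.4611 -0.2915 -0.1513] 0.1698908568732
[... 258 characters left out ...]
13829787234
    0.1 [ 0.5265 -0.0941 -0.1999] 0.1714317375886525
    0.12 [ 0.5269 -0.0942 -0.1913] 0.12062278368794327
  both [ 0.5278 -0.0959 -0.2431] 0.20272095884134195
mate_short top 0.66 227
    0.08 [ 0.4139  0.3737 -0.1477] 0.2900605726872247
mate_short side 0.59 347
    0.08 [ 0.4117  0.3744 -0.1763] 0.298946325648415
  both [ 0.411   0.3735 -0.1709] 0.29616029148522893
mate_long top 0.76 335
    0.12 [ 0.5219  0.2814 -0.1891] 0.18521455223880598
mate_long side 0.83 510
    0.12 [ 0.5233  0.2835 -0.2076] 0.11289828431372549
  both [ 0.5233  0.2819 -0.1951] 0.159473313579163
((0.47789859771728516, 0.3254092335700989), (0.15993008017539978, 0.2639225721359253), 78.37416076660156)
2.35
```

```bash
python3 - <<'E'
from h import *
np.set_printoptions(precision=4,suppress=True)
im=imaging.read_camera("top")
yaw=-.2;X=np.array([np.cos(yaw),np.sin(yaw)]);Y=np.array([-X[1],X[0]]);C=np.array([.478,.325])
# rectified rack image at z=.026, 3px/mm, rows=-x
def rect(c,im,z,name,hw=100,hh=145,s=2):
    us=np.zeros((hh*2*s,hw*2*s),np.float32);vs=us.copy()
    i=info(c);T=np.array(i["T"])
    yy,xx=np.meshgrid(-(np.arange(us.shape[1])/s-hw)/1000,-(np.arange(us.shape[0])/s-hh)/1000)
    P=np.stack([C[0]+xx*X[0]+yy*Y[0],C[1]+xx*X[1]+yy*Y[1],np.full_like(xx,z)],-1)
    q=(P-T[:3,3])@T[:3,:3]
    u=i["fx"]*q[...,0]/q[...,2]+i["cx"];v=i["fy"]*q[...,1]/q[...,2]+i["cy"]
    r=cv2.remap(im,u.astype(np.float32),v.astype(np.float32),cv2.INTER_CUBIC)
    cv2.imwrite(name,r[:,:,::-1]);return r
a=rect("top",im,.026,"pics/rt.png")
b=rect("side",imaging.read_camera("side"),.026,"pics/rs.png")
cv2.imwrite("pics/rack_rect.png",np.hstack([a,b])[:,:,::-1])
E
```

```text
(no output)
```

View pics/rack_rect.png

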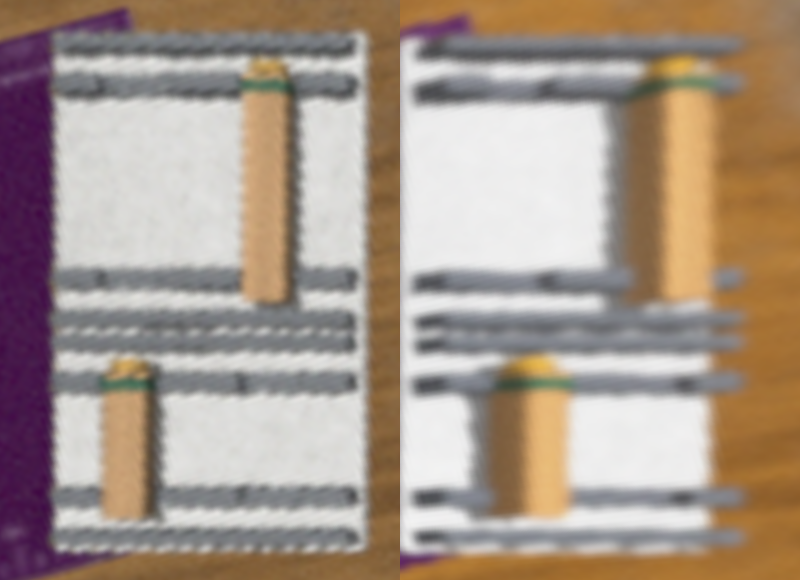

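View pics/cam_side.png

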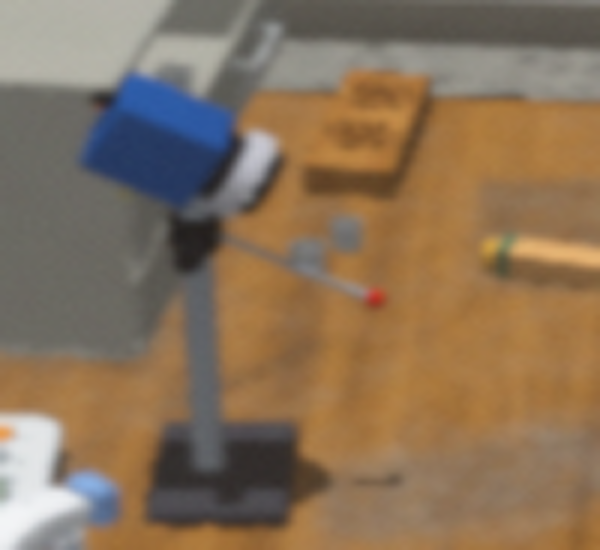

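View pics/cam_top.png

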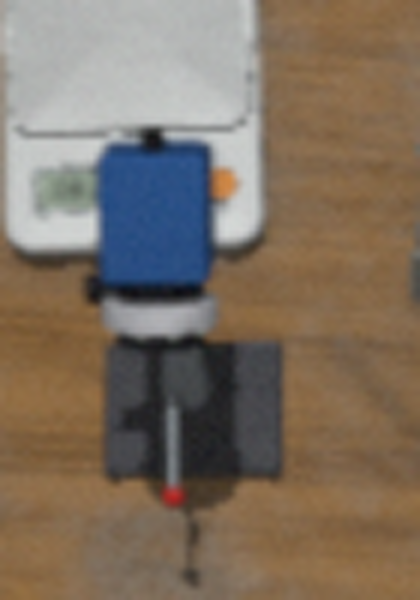

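```bash
python3 - <<'E'
from h import *
np.set_printoptions(precision=4,suppress=True)
def blob(c,a,b,d,e):
    im=imaging.read_camera(c).astype(int)[a:b,d:e]
    m=(im[...,0]-np.maximum(im[...,1],im[...,2]))
    w=np.clip(m-60,0,None)
    v,u=np.mgrid[a:b,d:e];print(c,w.max(),(w>0).sum());return np.array([(u*w).sum()/w.sum(),(v*w).sum()/w.sum()])
bt=blob("top",180,193,212,226);bs=blob("side",213,226,224,242)
print(bt,bs)
def tri(a,b):
    (o1,d1),(o2,d2)=ray("top",a),ray("side",b)
    A=np.stack([d1,-d2],1);t=np.linalg.lstsq(A,o2-o1,rcond=None)[0]
    p,q=o1+t[0]*d1,o2+t[1]*d2;return (p+q)/2,np.linalg.norm(p-q)
B,e=tri(bt,bs);print("ball",B,e)
wt=np.array([173/6+190,405/6+105]);ws=np.array([230/6+170,238/5+160])
n1=np.cross(ray("top",bt)[1],ray("top",wt)[1]);n2=np.cross(ray("side",bs)[1],ray("side",ws)[1])
d=np.cross(n1,n2);d/=np.linalg.norm(d);d*=np.sign(d[0]);print("wire dir",d,"yaw",np.arctan2(d[1],d[0]),"el",np.arcsin(d[2]))
yaw=np.arctan2(d[1],d[0])
h=np.array([np.cos(yaw),np.sin(yaw),0])
print("focus",B+.04*(-.5*h+[0,0,.866]))
# foot edge yaw top
for y in (-.1,0,.1):
    hh=np.array([np.cos(y),np.sin(y),0]);F=B+.04*(-.5*hh+np.array([0,0,.866]));H=F+.08*(.866*hh+np.array([0,0,.5]));print(y,F,"head",H,proj("top",H)*1.5,proj("side",H)*1.5)
imaging.read_camera("top");imaging.read_camera("side")
for k in range(2):
  for l in("camera","camera_head"):
    for c in("top","side"):
        r=models.tip_of(l,c)[0];print(l,c,r["conf"],np.round(r["location"],4))
E
```

```text
top 67 10
side 64 12
[218.3313 187.2941] [232.1511 218.9728]
ball [0.6263 0.1341 0.1303] 0.0010234433103640899
wire dir [0.8871 0.0051 0.4616] yaw 0.0057979439787861665 el 0.4797584020377224
focus [0.6063 0.134  0.1649]
-0.1 [0.6064 0.1361 0.1649] head [0.6753 0.1292 0.2049] [329.3378 243.068 ] [321.5112 291.9764]
0 [0.6063 0.1341 0.1649] head [0.6756 0.1341 0.2049] [326.4806 242.7497] [321.0048 293.2934]
0.1 [0.6064 0.1321 0.1649] head [0.6753 0.139  0.2049] [323.5996 242.7063] [320.7605 294.6321]
camera top 0.97 [0.6967 0.1369 0.    ]
camera side 0.89 [ 0.6985  0.1382 -0.0022]
camera_head top 0.82 [0.6754 0.1409 0.2076]
camera_head side 0.82 [0.6769 0.1357 0.2026]
camera top 0.97 [0.6967 0.1369 0.    ]
camera side 0.89 [ 0.6985  0.1382 -0.0022]
camera_head top 0.82 [0.6754 0.1409 0.2076]
camera_head side 0.82 [0.6769 0.1357 0.2026]
```

```bash
cat > plan.py <<'E'
from h import *
from scipy.spatial.transform import Rotation as R
np.set_printoptions(precision=4,suppress=True)
def target(yaw,el=0):
    h=np.array([np.cos(yaw),np.sin(yaw),0]);u=np.array([0,0,1.])
    bar=h*np.cos(el)+u*np.sin(el); x=-bar; y=h*np.sin(el)-u*np.cos(el); z=np.cross(x,y)
    return np.stack([x,y,z],1)
def go(grasp,yaw,el=0):
    o=readout.get_obs();Rm=np.array(o["tool_rot"]);p=np.array(o["ee_pos"])
    g=p+.147*Rm[:,1]
    Rt=target(yaw,el); rv=(R.from_matrix(Rm.T@Rt)).as_rotvec()
    tcp=np.array(grasp)-.147*Rt[:,1]
    print("t",round(o["time"],2),"grasp now",g,"open",round(o["opening"],4),"F",np.round(o["contact_force"],1),"q",np.round(o["joint_pos"],2))
    print(" turn",rv,"| shift before turn(mm)",Rm.T@(tcp-p)*1000,"| shift after turn",Rt.T@(tcp-p)*1000)
def now():
    o=readout.get_obs();Rm=np.array(o["tool_rot"]);g=np.array(o["ee_pos"])+.147*Rm[:,1]
    print("t",round(o["time"],2),"grasp",g,"bar",-Rm[:,0],"yaw",np.arctan2(-Rm[1,0],-Rm[0,0]),"open",round(o["opening"],4),"F",np.round(o["contact_force"],1),"q",np.round(o["joint_pos"],2))
E
python3 -c "
from plan import *
go([.471,-.198,.09],-.27)"
```

```text
t 3.05 grasp now [ 0.19   -0.5161  0.2578] open 0.088 F [-0.2 -0.5 -0.8] q [-1.43  0.38  1.3  -0.    1.46 -0.22]
 turn [-0.      0.6228  0.    ] | shift before turn(mm) [-373.5833  167.7549 -201.4266] | shift after turn [-185.9402  167.7591 -381.5258]
```

Request:
{"api": "step_arm", "payload": {"rows": [[0.7,[0,0,0],[0,0.1246,0]],[0.7,[0,0,0],[0,0.1246,0]],[0.7,[0,0,0],[0,0.1246,0]],[0.7,[0,0,0],[0,0.1246,0]],[0.7,[0,0,0],[0,0.1246,0]],[0.7,[-15.5,13,-31.8],[0,0,0]],[0.7,[-15.5,13,-31.8],[0,0,0]],[0.7,[-15.5,13,-31.8],[0,0,0]],[0.7,[-15.5,13,-31.8],[0,0,0]],[0.7,[-15.5,13,-31.8],[0,0,0]],[0.7,[-15.5,13,-31.8],[0,0,0]],[0.7,[-15.5,13,-31.8],[0,0,0]]], "grip_force": 25}}

```text
time: 4.05
ee_pos: [0.3548, -0.3291, 0.3134]
tool_rot: [[-0.964, 0.0, -0.267], [0.267, -0.001, -0.964], [-0.0, -1.0, 0.0]]
contact_force: [0.7, -0.7, -0.5]
opening: 0.0617
```

Request:
{"api": "step_arm", "payload": {"rows": [[0.7,[-15.5,13,-31.8],[0,0,0]],[0.7,[-15.5,13,-31.8],[0,0,0]],[0.7,[-15.5,13,-31.8],[0,0,0]],[0.7,[-15.5,13,-31.8],[0,0,0]],[0.7,[-15.5,13,-31.8],[0,0,0]],[0.7,[0,0,0],[0,0,0]],[0.7,[0,0,0],[0,0,0]],[0.7,[0,0,0],[0,0,0]]]}}

```text
time: 4.72
ee_pos: [0.4711, -0.1983, 0.2489]
tool_rot: [[-0.964, 0.0, -0.267], [0.267, -0.0, -0.964], [-0.0, -1.0, 0.0]]
contact_force: [-0.0, 0.3, 0.0]
opening: 0.0619
```

```bash
python3 -c "
from plan import *
go([.471,-.198,.022],-.27)
for c,(a,b,d,e) in {'top':(200,300,270,390),'side':(130,260,210,340)}.items():
    im=imaging.read_camera(c)[a:b,d:e]
    cv2.imwrite(f'pics/app_{c}.png',cv2.resize(im[:,:,::-1],None,fx=4,fy=4,interpolation=cv2.INTER_CUBIC))
"
```

```text
t 4.72 grasp now [ 0.4711 -0.1984  0.1019] open 0.0619 F [-0.   0.3  0. ] q [-0.63  0.49  1.63 -0.    1.02  1.21]
 turn [-0.0004  0.0001 -0.0002] | shift before turn(mm) [ 0.1726 79.9406 -0.3233] | shift after turn [ 0.1557 79.9408 -0.2949]
```

View pics/app_side.png

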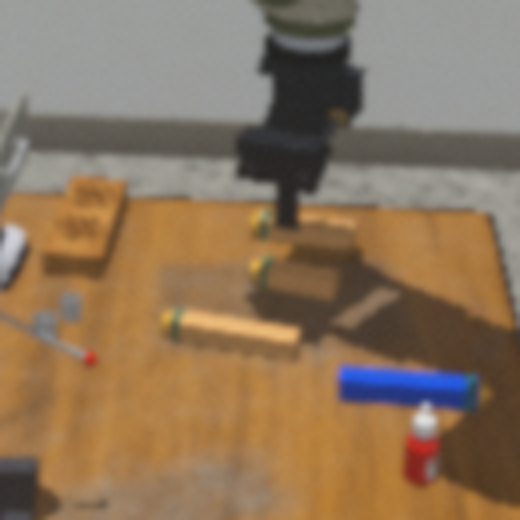

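View pics/app_top.png

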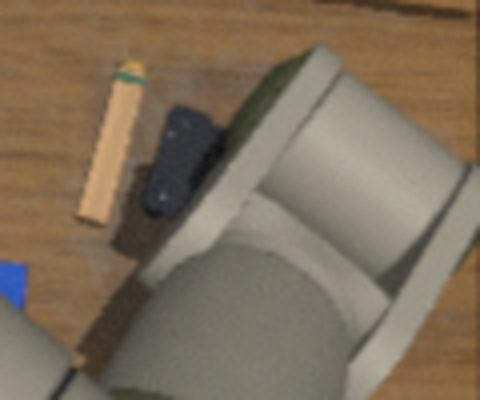

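Side crop: the fingers at (287,210) stand above the short stamp (265–340, 275), aligned along its length. I'll descend and grip.

Request:
{"api": "step_arm", "payload": {"rows": [[0.7,[0,20,0],[0,0,0]],[0.7,[0,20,0],[0,0,0]],[0.7,[0,20,0],[0,0,0]],[0.7,[0,15,0],[0,0,0]],[0.7,[0,5,0],[0,0,0]],[0.0,[0,0,0],[0,0,0]],[0.0,[0,0,0],[0,0,0]],[0.0,[0,0,0],[0,0,0]],[0.0,[0,0,0],[0,0,0]],[0.0,[0,0,0],[0,0,0]],[0.0,[0,0,0],[0,0,0]],[0.0,[0,0,0],[0,0,0]]]}}

```text
time: 5.82
ee_pos: [0.4712, -0.198, 0.1692]
tool_rot: [[-0.964, 0.001, -0.267], [0.267, -0.001, -0.964], [-0.001, -1.0, 0.0]]
contact_force: [-0.3, 0.0, 4.0]
opening: 0.0216
```

Request:
{"api": "step_arm", "payload": {"rows": [[0.0,[0,-25,0],[0,0,0]],[0.0,[0,-25,0],[0,0,0]],[0.0,[0,-25,0],[0,0,0]],[0.0,[0,-25,0],[0,0,0]],[0.0,[0,0,0],[0,0,0]]]}}

```text
time: 6.23
ee_pos: [0.4717, -0.1982, 0.2729]
tool_rot: [[-0.964, 0.006, -0.267], [0.267, -0.004, -0.964], [-0.007, -1.0, 0.003]]
contact_force: [-0.4, -0.9, 0.5]
opening: 0.0217
```

```bash
python3 -c "
from plan import *
go([.397,.3048,.10],-.2)
for c,(a,b,d,e) in {'side':(130,260,210,340)}.items():
    im=imaging.read_camera(c)[a:b,d:e]
    cv2.imwrite(f'pics/lift_{c}.png',cv2.resize(im[:,:,::-1],None,fx=4,fy=4,interpolation=cv2.INTER_CUBIC))
"
```

```text
t 6.23 grasp now [ 0.4726 -0.1989  0.1259] open 0.0217 F [-0.4 -0.9  0.5] q [-0.63  0.45  1.6   0.    1.07  1.21]
 turn [-0.0029 -0.0699 -0.007 ] | shift before turn(mm) [ 206.2682   23.1724 -464.9408] | shift after turn [ 173.1223   25.8706 -478.1348]
```

View pics/lift_side.png

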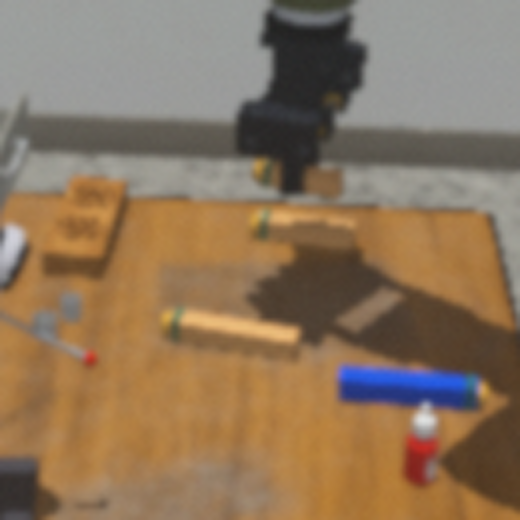

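Side crop: the short stamp is held level at (298,178), roughly centred in the fingers. Next I carry it to the rack.

Request:
{"api": "step_arm", "payload": {"rows": [[0.0,[0,0,0],[0,-0.07,-0.007]],[0.0,[13.3,0,-36.8],[0,0,0]],[0.0,[13.3,0,-36.8],[0,0,0]],[0.0,[13.3,0,-36.8],[0,0,0]],[0.0,[13.3,0,-36.8],[0,0,0]],[0.0,[13.3,0,-36.8],[0,0,0]],[0.0,[13.3,0,-36.8],[0,0,0]],[0.0,[13.3,0,-36.8],[0,0,0]],[0.0,[13.3,0,-36.8],[0,0,0]],[0.0,[13.3,0,-36.8],[0,0,0]],[0.0,[13.3,0,-36.8],[0,0,0]],[0.0,[13.3,0,-36.8],[0,0,0]]]}}

```text
time: 7.28
ee_pos: [0.4073, 0.2296, 0.2687]
tool_rot: [[-0.98, -0.009, -0.199], [0.199, 0.001, -0.98], [0.009, -1.0, 0.001]]
contact_force: [0.6, -0.2, -1.1]
opening: 0.0214
```

Request:
{"api": "step_arm", "payload": {"rows": [[0.0,[13.3,0,-36.8],[0,0,0]],[0.0,[13.3,0,-36.8],[0,0,0]],[0.0,[0,5,0],[0,0,0]],[0.0,[0,10,0],[0,0,0]],[0.0,[0,10,0],[0,0,0]],[0.0,[0,0,0],[0,0,0]],[0.0,[0,0,0],[0,0,0]]]}}

```text
time: 7.87
ee_pos: [0.3965, 0.305, 0.244]
tool_rot: [[-0.98, -0.009, -0.199], [0.199, 0.0, -0.98], [0.009, -1.0, 0.001]]
contact_force: [0.4, 0.5, 0.1]
opening: 0.0221
```

```bash
python3 -c "
from plan import *
go([.397,.3048,.04],-.2)
for c,(a,b,d,e) in {'side':(200,340,220,350),'top':(170,310,90,220)}.items():
    im=imaging.read_camera(c)[a:b,d:e]
    cv2.imwrite(f'pics/r1_{c}.png',cv2.resize(im[:,:,::-1],None,fx=4,fy=4,interpolation=cv2.INTER_CUBIC))
for r in models.trace('stamp_short','side')[:3]:
    v,u=np.where(r['mask']);print(r['conf'],len(u),u.mean(),v.mean(),u.min(),u.max(),v.min(),v.max())
print(proj('side',readout.get_obs()['ee_pos']+.155*np.array(readout.get_obs()['tool_rot'])[:,1]))
"
```

```text
t 7.87 grasp now [0.3952 0.3051 0.097 ] open 0.0221 F [0.4 0.5 0.1] q [0.42 0.48 1.67 0.01 1.   2.19]
 turn [-0.0014 -0.0004  0.0093] | shift before turn(mm) [-1.018  56.999   0.0316] | shift after turn [-0.4898 57.0059  0.1102]
0.43 21 331.8095238095238 278.2857142857143 331 333 274 283
[316.9465 274.1216]
```

View pics/r1_side.png

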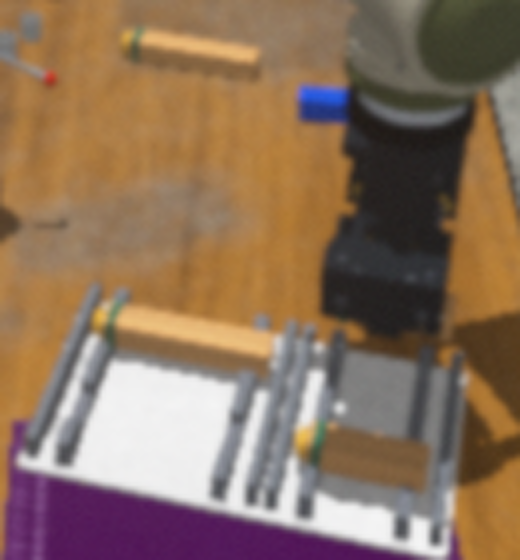

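View pics/r1_top.png

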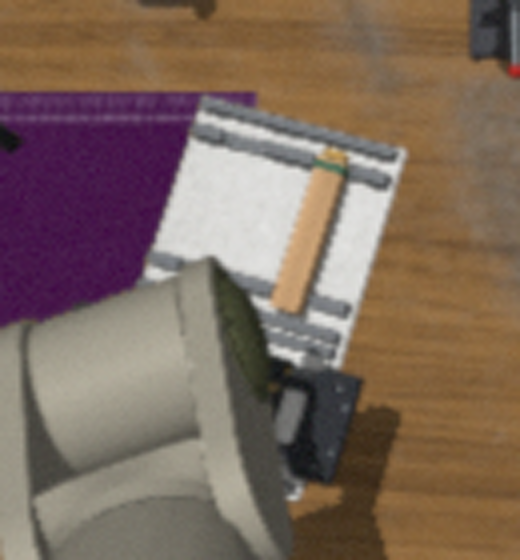

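```bash
python3 -c "
from plan import *
im=imaging.read_camera('side')[260:310,280:350]
cv2.imwrite('pics/r1z.png',cv2.resize(im[:,:,::-1],None,fx=10,fy=10,interpolation=cv2.INTER_CUBIC))
from fit import boxpts
o=readout.get_obs();Rm=np.array(o['tool_rot']);g=np.array(o['ee_pos'])+.147*Rm[:,1]
P=boxpts(g[0],g[1],-.2,.08,g[2]-.022)
print([((proj('side',p)-[280,260])*10+5).round().tolist() for p in P])
"
```

```text
[[533.0, 190.0], [543.0, 122.0], [526.0, 248.0], [536.0, 180.0], [241.0, 136.0], [248.0, 69.0], [228.0, 192.0], [235.0, 125.0], [217.0, 131.0], [223.0, 70.0], [205.0, 182.0], [211.0, 121.0]]
```

View pics/r1z.png

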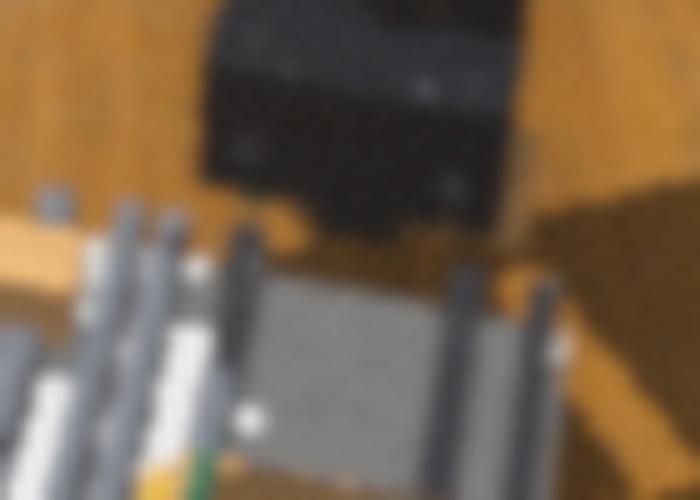

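The view is mostly occluded, but the butt end visible near (530,240) matches the predicted corner, so the stamp is centred. I'll lower it.

Request:
{"api": "step_arm", "payload": {"rows": [[0.0,[-1.0,15,0],[0,0,0.009]],[0.0,[0,15,0],[0,0,0]],[0.0,[0,10,0],[0,0,0]],[0.0,[0,6,0],[0,0,0]],[0.0,[0,6,0],[0,0,0]],[0.0,[0,3,0],[0,0,0]],[0.0,[0,2,0],[0,0,0]],[0.0,[0,0,0],[0,0,0]],[0.0,[0,0,0],[0,0,0]]]}}

```text
time: 8.82
ee_pos: [0.3977, 0.3051, 0.1884]
tool_rot: [[-0.98, 0.003, -0.199], [0.199, 0.0, -0.98], [-0.002, -1.0, -0.001]]
contact_force: [-0.8, -0.5, -0.7]
opening: 0.0216
```

```bash
python3 -c "
from plan import *
go([.397,.3048,.0385],-.2)
"
```

```text
t 8.82 grasp now [0.3981 0.3051 0.0414] open 0.0216 F [-0.8 -0.5 -0.7] q [ 0.42  0.57  1.72 -0.    0.85  2.19]
 turn [ 0.0006 -0.0002 -0.0025] | shift before turn(mm) [0.6369 2.8764 0.4711] | shift after turn [0.6298 2.8783 0.4693]
```

Request:
{"api": "step_arm", "payload": {"rows": [[0.0,[0,2,0],[0,0,0]],[0.0,[0,1,0],[0,0,0]],[0.0,[0,0,0],[0,0,0]],[0.5,[0,0,0],[0,0,0]],[0.5,[0,0,0],[0,0,0]],[0.5,[0,0,0],[0,0,0]],[0.5,[0,0,0],[0,0,0]]]}}

```text
time: 9.4
ee_pos: [0.3976, 0.3051, 0.1851]
tool_rot: [[-0.98, 0.002, -0.199], [0.199, -0.0, -0.98], [-0.002, -1.0, -0.0]]
contact_force: [-0.2, 0.6, -0.7]
opening: 0.0434
```

Request:
{"api": "step_arm", "payload": {"rows": [[0.5,[0,-10,0],[0,0,0]],[0.5,[0,-25,0],[0,0,0]],[0.5,[0,-30,0],[0,0,0]],[0.5,[0,-30,0],[0,0,0]],[0.5,[0,0,0],[0,0,0]]]}}

```text
time: 9.82
ee_pos: [0.398, 0.3055, 0.2849]
tool_rot: [[-0.98, 0.01, -0.199], [0.199, 0.003, -0.98], [-0.009, -1.0, -0.005]]
contact_force: [0.6, 1.4, 0.5]
opening: 0.044
```

```bash
python3 -c "
from plan import *
go([.5275,-.0955,.12],-.21)
im=imaging.read_camera('side')[200:340,220:350]
cv2.imwrite('pics/r2.png',cv2.resize(im[:,:,::-1],None,fx=4,fy=4,interpolation=cv2.INTER_CUBIC))
"
```

```text
t 9.82 grasp now [0.3995 0.306  0.1379] open 0.044 F [0.6 1.4 0.5] q [ 0.42  0.42  1.62 -0.    1.09  2.19]
 turn [ 0.0055  0.01   -0.0093] | shift before turn(mm) [-206.368    17.8315  367.3841] | shift after turn [-210.2148   17.9017  365.1932]
```

View pics/r2.png

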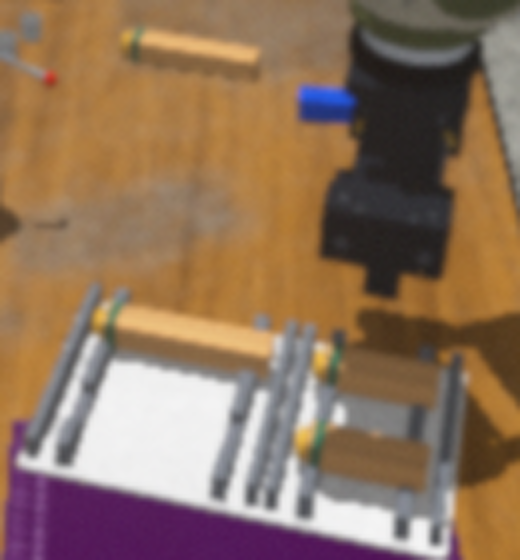

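Side crop: the short stamp lies in the near-right bay, brass at (322,360), level with its mate at (305,438). Next is the long stamp.

Request:
{"api": "step_arm", "payload": {"rows": [[0.6,[0,0,0],[0.0055,0.01,-0.009]],[0.6,[-19.1,0,33.2],[0,0,0]],[0.6,[-19.1,0,33.2],[0,0,0]],[0.6,[-19.1,0,33.2],[0,0,0]],[0.6,[-19.1,0,33.2],[0,0,0]],[0.6,[-19.1,0,33.2],[0,0,0]],[0.6,[-19.1,0,33.2],[0,0,0]],[0.6,[-19.1,0,33.2],[0,0,0]],[0.6,[-19.1,0,33.2],[0,0,0]],[0.6,[-19.1,0,33.2],[0,0,0]],[0.6,[-19.1,0,33.2],[0,0,0]],[0.6,[-19.1,0,33.2],[0,0,0]]]}}

```text
time: 10.87
ee_pos: [0.5268, -0.0979, 0.2789]
tool_rot: [[-0.978, -0.011, -0.21], [0.21, -0.002, -0.978], [0.011, -1.0, 0.004]]
contact_force: [1.5, 0.6, -0.5]
opening: 0.0529
```

Request:
{"api": "step_arm", "payload": {"rows": [[0.6,[0,15,0],[0,0,0]],[0.6,[0,15,0],[0,0,0]],[0.6,[0,0,0],[0,0,0]],[0.6,[0,0,0],[0,0,0]]]}}

```text
time: 11.2
ee_pos: [0.5263, -0.0959, 0.2491]
tool_rot: [[-0.978, -0.012, -0.209], [0.209, -0.002, -0.978], [0.011, -1.0, 0.004]]
contact_force: [0.3, -0.0, 1.0]
opening: 0.053
```

```bash
python3 -c "
from plan import *
go([.5275,-.0955,.022],-.21)
im=imaging.read_camera('side')[140:270,190:320]
cv2.imwrite('pics/l1.png',cv2.resize(im[:,:,::-1],None,fx=4,fy=4,interpolation=cv2.INTER_CUBIC))
im=imaging.read_camera('top')[180:300,240:370]
cv2.imwrite('pics/l1t.png',cv2.resize(im[:,:,::-1],None,fx=4,fy=4,interpolation=cv2.INTER_CUBIC))
"
```

```text
t 11.2 grasp now [ 0.5245 -0.0962  0.1021] open 0.053 F [ 0.3 -0.   1. ] q [-0.4   0.52  1.56 -0.01  1.07  1.38]
 turn [-0.0044 -0.0006  0.0111] | shift before turn(mm) [-2.0055 80.0764 -1.0401] | shift after turn [-1.1203 80.0975 -0.6849]
```

View pics/l1.png

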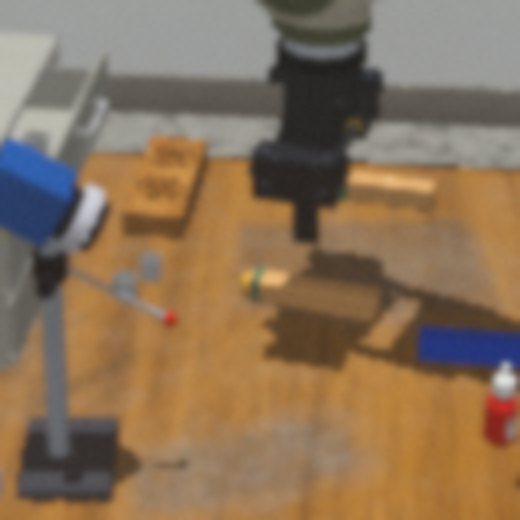

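View pics/l1t.png

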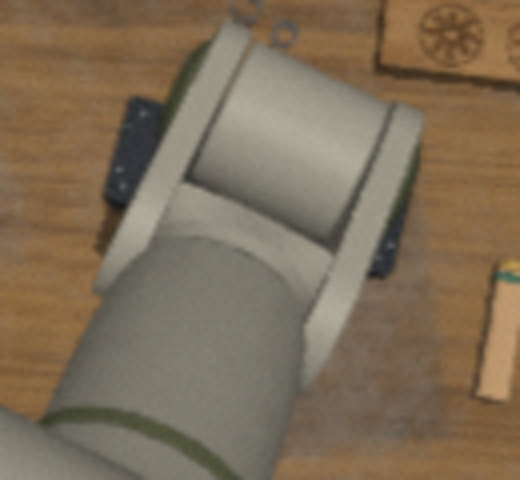

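Side crop: the fingers at (305,220) are above the middle of the long stamp (242–385, 290). I'll descend and grip.

Request:
{"api": "step_arm", "payload": {"rows": [[0.6,[-1.5,20,-1],[-0.004,0,0.011]],[0.6,[0,20,0],[0,0,0]],[0.6,[0,20,0],[0,0,0]],[0.6,[0,15,0],[0,0,0]],[0.6,[0,5,0],[0,0,0]],[0.0,[0,0,0],[0,0,0]],[0.0,[0,0,0],[0,0,0]],[0.0,[0,0,0],[0,0,0]],[0.0,[0,0,0],[0,0,0]],[0.0,[0,0,0],[0,0,0]],[0.0,[0,0,0],[0,0,0]],[0.0,[0,0,0],[0,0,0]]]}}

```text
time: 12.3
ee_pos: [0.5284, -0.0956, 0.1713]
tool_rot: [[-0.978, 0.005, -0.209], [0.209, -0.003, -0.978], [-0.005, -1.0, 0.002]]
contact_force: [-0.0, 1.1, 6.4]
opening: 0.022
```

Request:
{"api": "step_arm", "payload": {"rows": [[0.0,[0,-25,0],[0,0,0]],[0.0,[0,-25,0],[0,0,0]],[0.0,[0,-25,0],[0,0,0]],[0.0,[0,-25,0],[0,0,0]],[0.0,[0,0,0],[0,0,0]],[0.0,[0,0,0],[0,0,0]]]}}

```text
time: 12.8
ee_pos: [0.5278, -0.0953, 0.2713]
tool_rot: [[-0.978, 0.006, -0.209], [0.209, -0.003, -0.978], [-0.006, -1.0, 0.002]]
contact_force: [-0.2, 0.3, -1.7]
opening: 0.0221
```

```bash
python3 -c "
from plan import *
go([.46,.13,.122],-.2)
go([.537,.3482,.122],-.2)
from fit import boxpts
o=readout.get_obs();Rm=np.array(o['tool_rot']);g=np.array(o['ee_pos'])+.147*Rm[:,1]
P=boxpts(g[0],g[1],-.21,.12,g[2]-.022)
im=imaging.read_camera('side')[140:270,190:320]
im=cv2.resize(im[:,:,::-1],None,fx=4,fy=4,interpolation=cv2.INTER_CUBIC)
for p in P[[0,1,2,3,-4,-3,-2,-1]]: cv2.circle(im,tuple(((proj('side',p)-[190,140])*4+2).astype(int).tolist()),2,(255,0,255),-1)
cv2.imwrite('pics/l2.png',im)
"
```

```text
t 12.8 grasp now [ 0.5286 -0.0957  0.1243] open 0.0221 F [-0.2  0.3 -1.7] q [-0.4   0.49  1.54 -0.    1.1   1.38]
 turn [-0.0017 -0.0102 -0.0062] | shift before turn(mm) [ 113.3       1.2329 -206.213 ] | shift after turn [ 111.1755    2.2839 -207.3571]
t 12.8 grasp now [ 0.5286 -0.0957  0.1243] open 0.0221 F [-0.2  0.3 -1.7] q [-0.4   0.49  1.54 -0.    1.1   1.38]
 turn [-0.0017 -0.0102 -0.0062] | shift before turn(mm) [  83.5276    1.0296 -435.6771] | shift after turn [  79.06      2.2839 -436.5052]
```

View pics/l2.png

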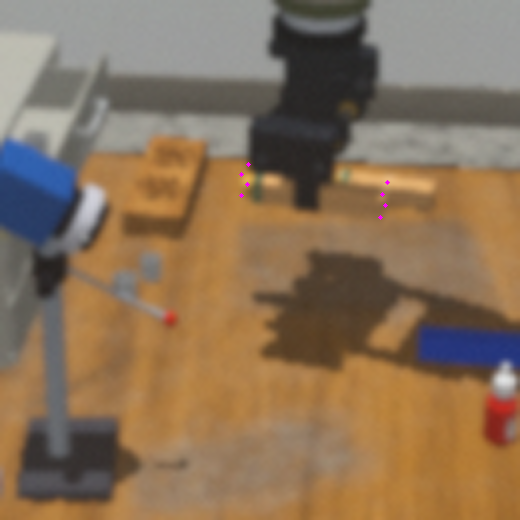

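Side crop: the predicted bar corners at the die end (242–248, 165–195) coincide with the visible brass and band, so it is centred in the grip. I'll go to the rack by a detour that stays clear of the pointer.

Request:
{"api": "step_arm", "payload": {"rows": [[0.0,[18.8,0,-29.1],[-0.002,-0.01,-0.006]],[0.0,[18.8,0,-29.1],[0,0,0]],[0.0,[18.8,0,-29.1],[0,0,0]],[0.0,[18.8,0,-29.1],[0,0,0]],[0.0,[18.8,0,-29.1],[0,0,0]],[0.0,[18.8,0,-29.1],[0,0,0]],[0.0,[18.8,0,-29.1],[0,0,0]],[0.0,[-7.4,0,-33.3],[0,0,0]],[0.0,[-7.4,0,-33.3],[0,0,0]],[0.0,[-7.4,0,-33.3],[0,0,0]],[0.0,[-7.4,0,-33.3],[0,0,0]],[0.0,[-7.4,0,-33.3],[0,0,0]]]}}

```text
time: 13.85
ee_pos: [0.5092, 0.2881, 0.2689]
tool_rot: [[-0.98, -0.005, -0.199], [0.199, 0.0, -0.98], [0.005, -1.0, 0.001]]
contact_force: [0.4, 0.3, -0.7]
opening: 0.0221
```

Request:
{"api": "step_arm", "payload": {"rows": [[0.0,[-7.4,0,-33.3],[0,0,0]],[0.0,[-7.4,0,-33.3],[0,0,0]],[0.0,[0,10,0],[0,0,0]],[0.0,[0,15,0],[0,0,0]],[0.0,[0,0,0],[0,0,0]],[0.0,[0,0,0],[0,0,0]]]}}

```text
time: 14.35
ee_pos: [0.5365, 0.3484, 0.2439]
tool_rot: [[-0.98, -0.006, -0.199], [0.199, -0.001, -0.98], [0.006, -1.0, 0.002]]
contact_force: [0.1, 1.1, -0.5]
opening: 0.0216
```

```bash
python3 -c "
from plan import *
go([.537,.3482,.0405],-.2)
from fit import boxpts
o=readout.get_obs();Rm=np.array(o['tool_rot']);g=np.array(o['ee_pos'])+.147*Rm[:,1]
P=boxpts(g[0],g[1],-.2,.12,g[2]-.024)
im=imaging.read_camera('side')[190:330,200:340]
im=cv2.resize(im[:,:,::-1],None,fx=4,fy=4,interpolation=cv2.INTER_CUBIC)
for p in P[[0,1,2,3,-4,-3,-2,-1]]: cv2.circle(im,tuple(((proj('side',p)-[200,190])*4+2).astype(int).tolist()),2,(255,0,255),-1)
cv2.imwrite('pics/l3.png',im)
"
```

```text
t 14.35 grasp now [0.5357 0.3484 0.0969] open 0.0216 F [ 0.1  1.1 -0.5] q [0.39 0.68 1.25 0.   1.22 2.16]
 turn [-0.0017 -0.0004  0.0055] | shift before turn(mm) [-0.8103 56.3726  0.0523] | shift after turn [-0.4999 56.3761  0.1489]
```

View pics/l3.png

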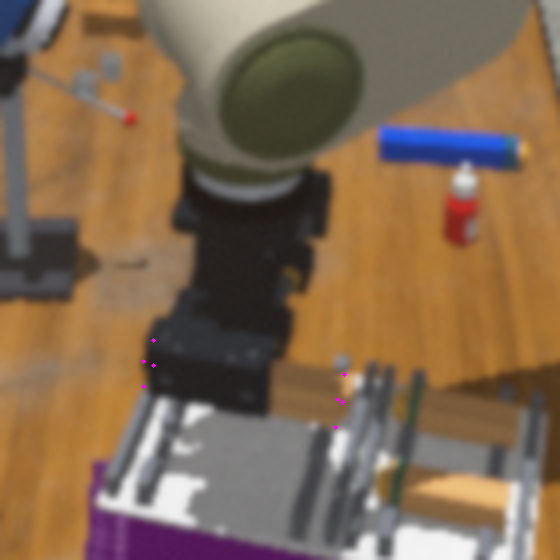

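The butt end at (340,375–425) matches the predicted corners. I'll lower it into the far-left bay.

Request:
{"api": "step_arm", "payload": {"rows": [[0.0,[-0.7,15,0],[0,0,0.0055]],[0.0,[0,15,0],[0,0,0]],[0.0,[0,10,0],[0,0,0]],[0.0,[0,6,0],[0,0,0]],[0.0,[0,4,0],[0,0,0]],[0.0,[0,3,0],[0,0,0]],[0.0,[0,2,0],[0,0,0]],[0.0,[0,1,0],[0,0,0]],[0.0,[0,0,0],[0,0,0]],[0.0,[0,0,0],[0,0,0]]]}}

```text
time: 15.23
ee_pos: [0.5376, 0.3487, 0.1902]
tool_rot: [[-0.98, 0.004, -0.199], [0.199, 0.0, -0.98], [-0.004, -1.0, -0.001]]
contact_force: [-0.1, -0.7, -0.9]
opening: 0.0218
```

```bash
python3 -c "
from plan import *
go([.537,.3482,.0405],-.2)
"
```

```text
t 15.23 grasp now [0.5383 0.3487 0.0432] open 0.0218 F [-0.1 -0.7 -0.9] q [ 0.39  0.74  1.3  -0.    1.1   2.16]
 turn [ 0.001  -0.0001 -0.004 ] | shift before turn(mm) [0.5478 2.6771 0.6133] | shift after turn [0.5371 2.6799 0.6105]
```

Request:
{"api": "step_arm", "payload": {"rows": [[0.0,[0,2,0],[0,0,0]],[0.0,[0,1.5,0],[0,0,0]],[0.0,[0,0,0],[0,0,0]],[0.5,[0,0,0],[0,0,0]],[0.5,[0,0,0],[0,0,0]],[0.5,[0,0,0],[0,0,0]],[0.5,[0,0,0],[0,0,0]]]}}

```text
time: 15.82
ee_pos: [0.5376, 0.3486, 0.1862]
tool_rot: [[-0.98, 0.003, -0.199], [0.199, -0.0, -0.98], [-0.003, -1.0, -0.001]]
contact_force: [0.2, 0.7, -0.2]
opening: 0.0436
```

Request:
{"api": "step_arm", "payload": {"rows": [[0.5,[0,-10,0],[0,0,0]],[0.5,[0,-25,0],[0,0,0]],[0.5,[0,-30,0],[0,0,0]],[0.5,[0,-30,0],[0,0,0]],[0.5,[19,0,30],[0,0,0]],[0.5,[19,0,30],[0,0,0]],[0.5,[19,0,30],[0,0,0]],[0.5,[19,0,30],[0,0,0]],[0.5,[0,0,36],[0,0,0]],[0.5,[0,0,36],[0,0,0]],[0.5,[0,0,36],[0,0,0]],[0.5,[0,0,36],[0,0,0]]]}}

```text
time: 16.82
ee_pos: [0.4095, 0.1037, 0.2816]
tool_rot: [[-0.98, 0.005, -0.198], [0.198, -0.0, -0.98], [-0.005, -1.0, -0.001]]
contact_force: [0.1, -1.1, 0.9]
opening: 0.0442
```

```bash
python3 -c "
from plan import *
go([.461,-.2915,.11],-.15)
im=imaging.read_camera('side')[200:340,220:350]
cv2.imwrite('pics/r4.png',cv2.resize(im[:,:,::-1],None,fx=4,fy=4,interpolation=cv2.INTER_CUBIC))
im=imaging.read_camera('top')[170:310,90:220]
cv2.imwrite('pics/r4t.png',cv2.resize(im[:,:,::-1],None,fx=4,fy=4,interpolation=cv2.INTER_CUBIC))
"
```

```text
t 16.82 grasp now [0.4103 0.1037 0.1346] open 0.0442 F [ 0.1 -1.1  0.9] q [-0.03  0.31  1.83  0.    1.    1.74]
 turn [ 0.0008 -0.0495 -0.0049] | shift before turn(mm) [-128.6468   24.929   377.2325] | shift after turn [-109.9527   24.6366  383.1178]
```

View pics/r4.png

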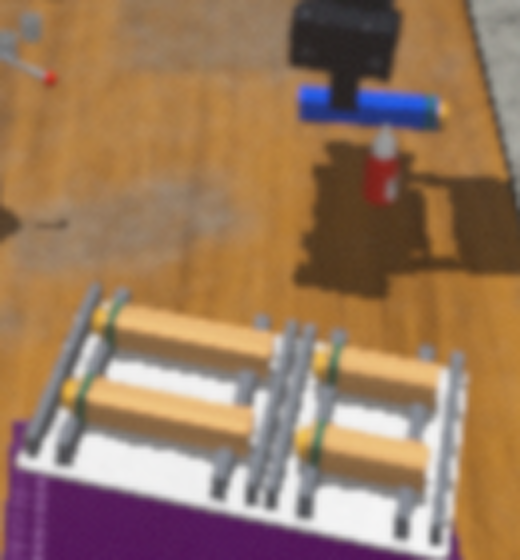

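View pics/r4t.png

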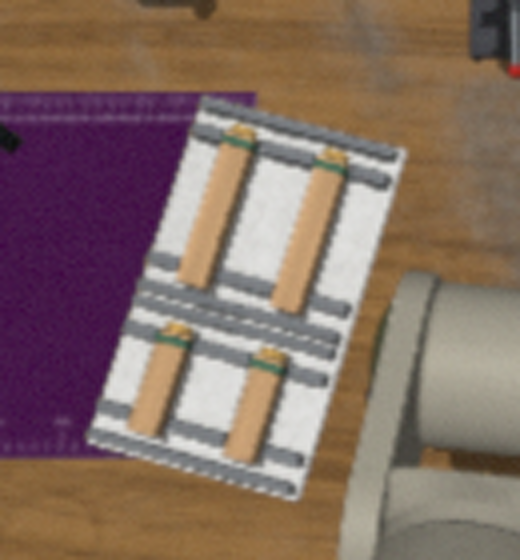

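Both crops show four stamps seated alike: long ones at top-view (218,208) and (310,230), short ones at (162,380) and (257,405). I'll check the numbers, then fetch the middle stamp.

```bash
python3 -c "
from plan import *
from fit import fit,masks
imaging.read_camera('top');imaging.read_camera('side')
G={'stamp_short':((.3977,.3051),.08),'stamp_long':((.538,.3486),.12),'mate_short':((.4115,.374),.08),'mate_long':((.523,.2825),.12),'stamp_mid':((.461,-.2915),.1)}
X=np.array([.980,-.199]);Y=np.array([.199,.980])
for l,(g,L) in G.items():
    z=0 if l=='stamp_mid' else .016
    obs=[(c,m[0][1]) for c in ('top','side') for m in [masks(l,c,proj(c,[*g,z+.011]),6)] if m]
    for ob in obs:
        x,f=fit([ob],L,[*g,-.2],z);d=x[:2]-[.478,.325];print(l,ob[0],x,round(f,3),'rack',d@X,d@Y)
"
```

```text
stamp_short top [ 0.3979  0.3052 -0.1687] 0.123 rack -0.0745640507403455 -0.03534245297925584
stamp_short side [ 0.3971  0.3075 -0.2462] 0.108 rack -0.07583023655913163 -0.03328466472211285
stamp_long top [ 0.5369  0.351  -0.1954] 0.073 rack 0.05259102977397372 0.0371845763202558
stamp_long side [ 0.5364  0.3514 -0.2287] 0.187 rack 0.051998953129822625 0.03747964966724556
mate_short top [ 0.4116  0.3759 -0.226 ] 0.177 rack -0.07524863206235503 0.03670063984710577
mate_short side [ 0.4122  0.3757 -0.2172] 0.144 rack -0.07457366222092082 0.036540765320230435
mate_long top [ 0.5209  0.282  -0.1962] 0.253 rack 0.05063201806676218 -0.03357787457602729
mate_long side [ 0.5235  0.2823 -0.2116] 0.15 rack 0.05309508928964566 -0.03274653391343701
stamp_mid top [ 0.4599 -0.2907 -0.1369] 0.215 rack 0.10479525133748499 -0.6070254046295404
stamp_mid side [ 0.461  -0.2892 -0.1628] 0.1 rack 0.10556242669203693 -0.6053150704007059
```

The placings agree with the symmetric mate positions within about 3 mm. Now the middle stamp.

Request:
{"api": "step_arm", "payload": {"rows": [[0.6,[0,0,0],[0.001,-0.0495,-0.005]],[0.6,[-11,0,38.3],[0,0,0]],[0.6,[-11,0,38.3],[0,0,0]],[0.6,[-11,0,38.3],[0,0,0]],[0.6,[-11,0,38.3],[0,0,0]],[0.6,[-11,0,38.3],[0,0,0]],[0.6,[-11,0,38.3],[0,0,0]],[0.6,[-11,0,38.3],[0,0,0]],[0.6,[-11,0,38.3],[0,0,0]],[0.6,[-11,0,38.3],[0,0,0]],[0.6,[-11,0,38.3],[0,0,0]],[0.6,[0,10,0],[0,0,0]]]}}

```text
time: 18.52
ee_pos: [0.4621, -0.2963, 0.2719]
tool_rot: [[-0.988, 0.003, -0.154], [0.154, -0.006, -0.988], [-0.004, -1.0, 0.005]]
contact_force: [-0.2, 0.0, 0.2]
opening: 0.0527
```

Request:
{"api": "step_arm", "payload": {"rows": [[0.6,[0,15,0],[0,0,0]],[0.6,[0,0,0],[0,0,0]],[0.6,[0,0,0],[0,0,0]]]}}

```text
time: 18.77
ee_pos: [0.4615, -0.2898, 0.2554]
tool_rot: [[-0.989, -0.003, -0.15], [0.15, 0.001, -0.989], [0.003, -1.0, -0.001]]
contact_force: [0.3, -0.1, -0.3]
opening: 0.0529
```

```bash
python3 -c "
from plan import *
go([.461,-.291,.022],-.15)
im=imaging.read_camera('side')[120:230,230:340]
cv2.imwrite('pics/m1.png',cv2.resize(im[:,:,::-1],None,fx=5,fy=5,interpolation=cv2.INTER_CUBIC))
"
```

```text
t 18.77 grasp now [ 0.4611 -0.2896  0.1084] open 0.0529 F [ 0.3 -0.1 -0.3] q [-0.78  0.53  1.53 -0.    1.09  0.94]
 turn [ 0.0009 -0.0004  0.003 ] | shift before turn(mm) [ 0.0347 86.392   1.3229] | shift after turn [ 0.2982 86.3926  1.2489]
```

View pics/m1.png

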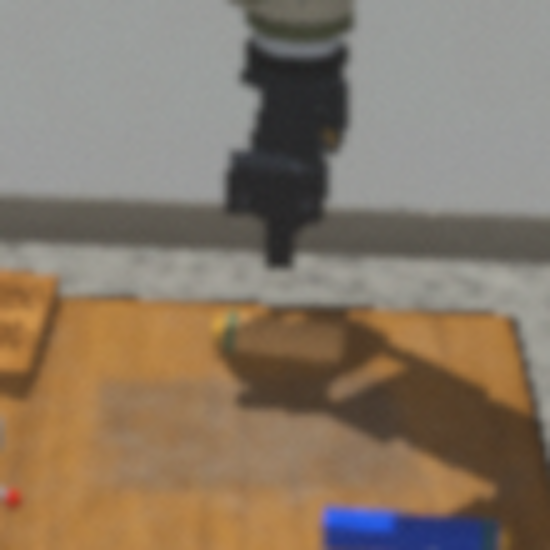

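Request:
{"api": "step_arm", "payload": {"rows": [[0.6,[0,22,1],[0.001,0,0.003]],[0.6,[0,22,0],[0,0,0]],[0.6,[0,22,0],[0,0,0]],[0.6,[0,15,0],[0,0,0]],[0.6,[0,5,0],[0,0,0]],[0.0,[0,0,0],[0,0,0]],[0.0,[0,0,0],[0,0,0]],[0.0,[0,0,0],[0,0,0]],[0.0,[0,0,0],[0,0,0]],[0.0,[0,0,0],[0,0,0]],[0.0,[0,0,0],[0,0,0]],[0.0,[0,0,0],[0,0,0]]], "grip_force": 35}}

```text
time: 19.82
ee_pos: [0.4615, -0.2914, 0.1707]
tool_rot: [[-0.989, 0.002, -0.15], [0.15, -0.003, -0.989], [-0.003, -1.0, 0.002]]
contact_force: [-1.1, 0.7, 6.8]
opening: 0.0219
```

```bash
python3 -c "
from plan import *
now()"
```

```text
t 19.82 grasp [ 0.4619 -0.2918  0.0237] bar [ 0.9887 -0.1501  0.0028] yaw -0.1506752711262703 open 0.0219 F [-1.1  0.7  6.8] q [-0.78  0.65  1.6  -0.    0.88  0.94]
```

Request:
{"api": "step_arm", "payload": {"rows": [[0.0,[0,-25,0],[0,0,0]],[0.0,[0,-25,0],[0,0,0]],[0.0,[0,-25,0],[0,0,0]],[0.0,[0,-35,0],[0,0,0]],[0.0,[0,-35,0],[0,0,0]],[0.0,[0,-35,0],[0,0,0]],[0.0,[0,0,0],[0,0,0]]]}}

```text
time: 20.4
ee_pos: [0.4614, -0.2911, 0.3565]
tool_rot: [[-0.989, 0.01, -0.15], [0.15, -0.01, -0.989], [-0.011, -1.0, 0.008]]
contact_force: [0.6, 0.4, -0.3]
opening: 0.022
```

```bash
python3 -c "
from plan import *
go([.40,.08,.19],.0)
from fit import boxpts
o=readout.get_obs();Rm=np.array(o['tool_rot']);g=np.array(o['ee_pos'])+.147*Rm[:,1]
P=boxpts(g[0],g[1],-.15,.1,g[2]-.022)
c0=proj('side',g).astype(int)-50
im=imaging.read_camera('side')[max(c0[1],0):c0[1]+100,c0[0]:c0[0]+100]
im=cv2.resize(im[:,:,::-1],None,fx=5,fy=5,interpolation=cv2.INTER_CUBIC)
for p in P[[0,1,2,3,-4,-3,-2,-1]]: cv2.circle(im,tuple(((proj('side',p)-[c0[0],max(c0[1],0)])*5+2).astype(int).tolist()),2,(255,0,255),-1)
cv2.imwrite('pics/m2.png',im)
"
```

```text
t 20.4 grasp now [ 0.4629 -0.2925  0.2095] open 0.022 F [ 0.6  0.4 -0.3] q [-0.78  0.41  1.4  -0.    1.32  0.94]
 turn [-0.0089 -0.1505 -0.0103] | shift before turn(mm) [ 116.5833   15.2901 -357.8027] | shift after turn [  61.4489   19.4621 -371.0707]
```

View pics/m2.png

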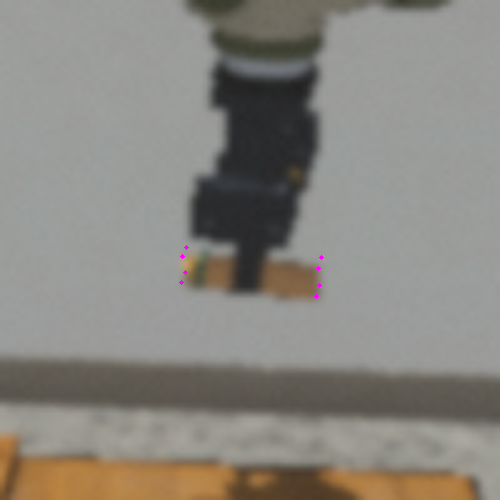

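The stamp is centred in the grip, with the predicted corners about 1 px off. Now I'll compute the turn and the waypoint before the lens.

```bash
python3 -c "
from plan import *
go([.42,.125,.16],.06,np.pi/6)
"
```

```text
t 20.45 grasp now [ 0.4621 -0.2918  0.2061] open 0.022 F [-0.1  0.5 -1.2] q [-0.78  0.41  1.4  -0.    1.32  0.94]
 turn [-0.0611 -0.2041  0.5151] | shift before turn(mm) [ 175.4629   62.4217 -389.9963] | shift after turn [ 110.5562   12.1355 -417.6253]
```

Request:
{"api": "step_arm", "payload": {"rows": [[0.0,[0,0,0],[-0.0122,-0.0408,0.103]],[0.0,[0,0,0],[-0.0122,-0.0408,0.103]],[0.0,[0,0,0],[-0.0122,-0.0408,0.103]],[0.0,[0,0,0],[-0.0122,-0.0408,0.103]],[0.0,[0,0,0],[-0.0122,-0.0408,0.103]],[0.0,[9.2,1,-34.8],[0,0,0]],[0.0,[9.2,1,-34.8],[0,0,0]],[0.0,[9.2,1,-34.8],[0,0,0]],[0.0,[9.2,1,-34.8],[0,0,0]],[0.0,[9.2,1,-34.8],[0,0,0]],[0.0,[9.2,1,-34.8],[0,0,0]],[0.0,[9.2,1,-34.8],[0,0,0]]]}}

```text
time: 21.45
ee_pos: [0.393, -0.0492, 0.3118]
tool_rot: [[-0.868, 0.493, 0.059], [-0.048, 0.034, -0.998], [-0.494, -0.869, -0.006]]
contact_force: [0.9, -0.2, -0.9]
opening: 0.0214
```

Request:
{"api": "step_arm", "payload": {"rows": [[0.0,[9.2,1,-34.8],[0,0,0]],[0.0,[9.2,1,-34.8],[0,0,0]],[0.0,[9.2,1,-34.8],[0,0,0]],[0.0,[9.2,1,-34.8],[0,0,0]],[0.0,[9.2,1,-34.8],[0,0,0]],[0.0,[0,0,0],[0,0,0]],[0.0,[0,0,0],[0,0,0]]]}}

```text
time: 22.03
ee_pos: [0.3472, 0.1168, 0.2867]
tool_rot: [[-0.868, 0.492, 0.064], [-0.053, 0.035, -0.998], [-0.493, -0.87, -0.005]]
contact_force: [0.9, 0.0, -0.3]
opening: 0.0218
```

```bash
cat > chk.py <<'E'
from plan import *
import sys
F=np.array([.6063,.133,.1649])
o=readout.get_obs();Rm=np.array(o['tool_rot']);g=np.array(o['ee_pos'])+.147*Rm[:,1]
C=g+.0127*Rm[:,1]; b=-Rm[:,0]
print("pred face",C+.05*b,"err",(C+.05*b-F)*1000)
corn=[C+s*.05*b+a*.011*Rm[:,1]+d*.011*Rm[:,2] for s in (-1,1) for a in (-1,1) for d in (-1,1)]
for c,n in (("side",70),("top",70)):
    c0=proj(c,(C+F)/2).astype(int)-n
    im=imaging.read_camera(c)[c0[1]:c0[1]+2*n,c0[0]:c0[0]+2*n]
    im=cv2.resize(im[:,:,::-1],None,fx=4,fy=4,interpolation=cv2.INTER_CUBIC)
    for p,col in [(p,(255,0,255)) for p in corn]+[(F,(0,255,255))]: cv2.circle(im,tuple(((proj(c,p)-c0)*4+2).astype(int).tolist()),2,col,-1)
    cv2.imwrite(f'pics/{sys.argv[1]}_{c}.png',im)
go([.5568,.130,.1509],.06,np.pi/6)
E
python3 chk.py p1
```

```text
pred face [0.4691 0.1251 0.1724] err [-137.1616   -7.8624    7.4954]
t 22.13 grasp now [0.4208 0.1201 0.1594] open 0.0216 F [-0.8 -0.8 -1.3] q [-0.02  0.18  2.07  0.11  0.39  1.4 ]
 turn [ 0.0037 -0.0027  0.0064] | shift before turn(mm) [-113.3588   74.8544   -2.2849] | shift after turn [-112.8827   75.5713   -2.2567]
```

View pics/p1_side.png

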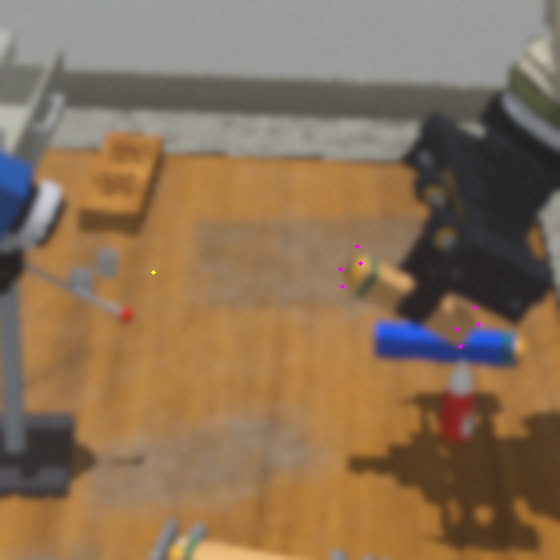

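View pics/p1_top.png

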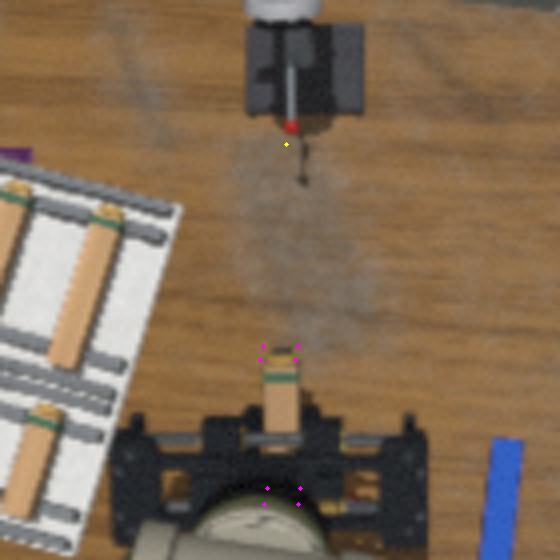

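The held stamp's die in the side view, at (357,272), lies within about 2 mm of its predicted corners, and the pointer ball at (125,313) is well clear. I'll approach the focus.

Request:
{"api": "step_arm", "payload": {"rows": [[0.0,[-13,8.7,-0.3],[0.0037,-0.0027,0.0064]],[0.0,[-13,8.7,-0.3],[0,0,0]],[0.0,[-13,8.7,-0.3],[0,0,0]],[0.0,[-13,8.7,-0.3],[0,0,0]],[0.0,[-13,8.7,-0.3],[0,0,0]],[0.0,[-13,8.7,-0.3],[0,0,0]],[0.0,[-10,6.7,-0.3],[0,0,0]],[0.0,[-6,4,0],[0,0,0]],[0.0,[0,0,0],[0,0,0]],[0.0,[0,0,0],[0,0,0]]]}}

```text
time: 22.97
ee_pos: [0.4606, 0.1236, 0.2798]
tool_rot: [[-0.865, 0.499, 0.058], [-0.051, 0.029, -0.998], [-0.5, -0.866, -0.0]]
contact_force: [-0.0, -0.5, -1.6]
opening: 0.0212
```

```bash
python3 chk.py p2
```

```text
pred face [0.5835 0.1309 0.1665] err [-22.7928  -2.1473   1.5722]
t 23.07 grasp now [0.5334 0.1285 0.1527] open 0.0219 F [-0.3 -0.1 -1.2] q [0.01 0.35 1.81 0.06 0.46 1.48]
 turn [-0.0001 -0.0008 -0.0001] | shift before turn(mm) [-19.3829  13.2503  -0.1224] | shift after turn [-19.3842  13.2485  -0.1046]
```

View pics/p2_side.png

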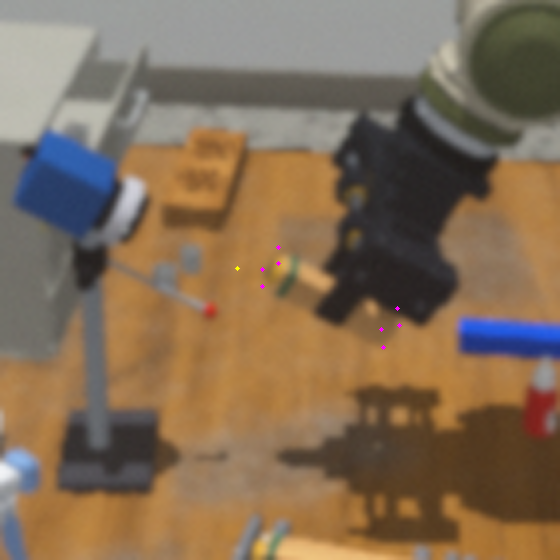

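View pics/p2_top.png

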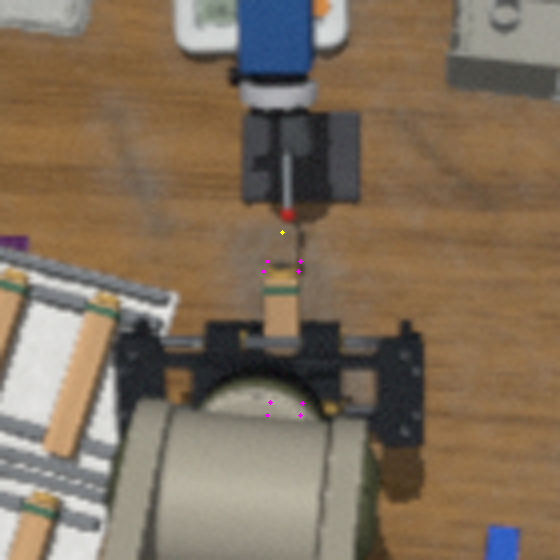

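Top and side views show the die about 3 mm behind the prediction, centred on the axis line laterally (281 vs 282 px). I'll make the last move and add 3 mm along the axis.

Request:
{"api": "step_arm", "payload": {"rows": [[0.0,[-8,4.5,0],[0,0,0]],[0.0,[-7,4.5,0],[0,0,0]],[0.0,[-5,3,0],[0,0,0]],[0.0,[-2.5,1.2,0],[0,0,0]],[0.0,[0,0,0],[0,0,0]],[0.0,[0,0,0],[0,0,0]],[0.0,[0,0,0],[0,0,0]],[0.0,[0,0,0],[0,0,0]]]}}

```text
time: 23.73
ee_pos: [0.4864, 0.1262, 0.2799]
tool_rot: [[-0.864, 0.5, 0.06], [-0.052, 0.03, -0.998], [-0.5, -0.866, -0.0]]
contact_force: [-0.4, 0.1, 0.1]
opening: 0.0215
```

```bash
python3 chk.py p3; python3 -c "
from plan import *
imaging.read_camera('side');imaging.read_camera('top')
for l in ('stamp_mid_face','stamp_mid'):
  for c in ('side','top'):
    print(l,c,[(round(r['conf'],2),np.round(r['location'],3).tolist()) for r in models.tip_of(l,c)])
now()"
```

```text
pred face [0.6094 0.1336 0.1666] err [3.0934 0.5734 1.7362]
t 23.83 grasp now [0.5599 0.1306 0.1527] open 0.0214 F [-0.7  0.  -1.4] q [0.01 0.39 1.74 0.05 0.49 1.49]
 turn [ 0.0002 -0.0001 -0.0008] | shift before turn(mm) [ 3.5239 -0.0284  0.3504] | shift after turn [ 3.5239 -0.0255  0.35  ]
stamp_mid_face side [(0.68, [0.611, 0.129, 0.166]), (0.65, [0.537, 0.348, 0.014])]
stamp_mid_face top [(0.73, [0.759, -0.266, 0.014]), (0.69, [0.609, 0.132, 0.166])]
stamp_mid side [(0.66, [0.571, 0.133, 0.128])]
stamp_mid top [(0.65, [0.57, 0.135, 0.136]), (0.52, [0.812, -0.279, 0.0])]
t 24.13 grasp [0.5601 0.1306 0.1527] bar [0.864  0.0518 0.5007] yaw 0.05983110955749498 open 0.0218 F [-0.3 -0.8 -0.3] q [0.01 0.39 1.74 0.05 0.49 1.49]
```

View pics/p3_side.png

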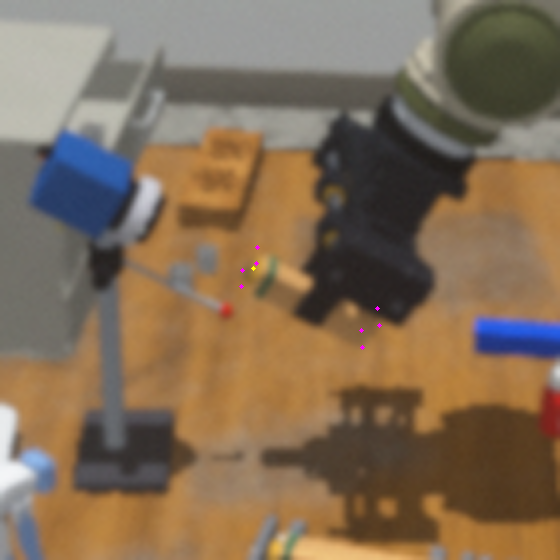

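View pics/p3_top.png

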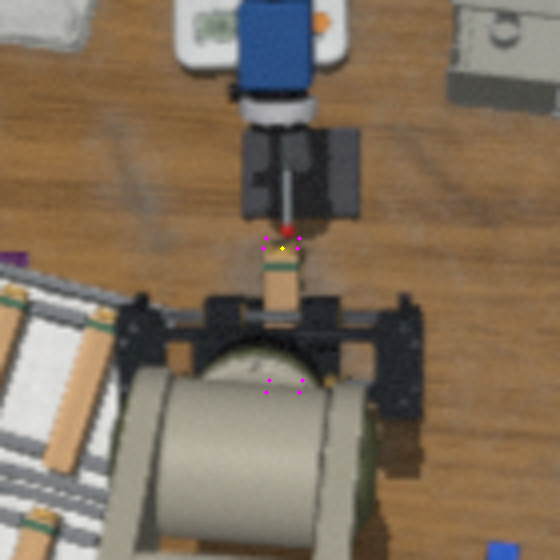

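```bash
python3 -c "
from plan import *
im=imaging.read_camera('side')
cv2.imwrite('pics/fin.png',cv2.resize(im[:,:,::-1],None,fx=1.5,fy=1.5,interpolation=cv2.INTER_CUBIC))
now()"
```

```text
t 24.18 grasp [0.5601 0.1305 0.1527] bar [0.8641 0.0517 0.5007] yaw 0.05979469845027209 open 0.0218 F [-0.6 -0.2 -1.9] q [0.01 0.39 1.74 0.05 0.49 1.49]
```

View pics/fin.png

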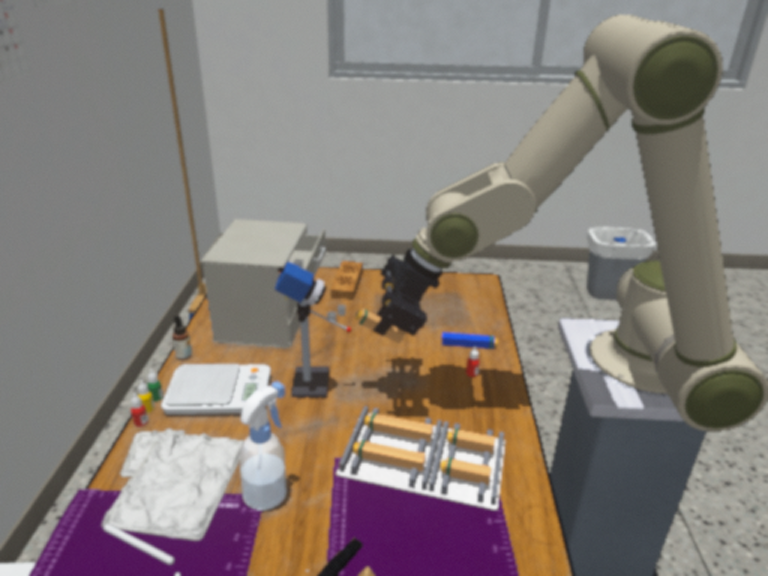

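The final view shows all four rack stamps seated at (395,440) and (470,455). The middle stamp is held sloping up to the lens at (370,318), and the camera, bottle, mould and look-alikes are where they were. I'll hand in.

```bash
python3 -c "
from cell import close_job
print(close_job())"
```

```text
the job is handed in; nothing more can be done
None
```

The job is handed in at about 24 s of the 72 s. The short stamp is in the near-right bay, the long stamp in the far-left bay, and the middle stamp is held at 35 N in front of the lens. No verdict came back.

- **Rack:** mask fits from both cameras put each stamp within about 3 mm of its bay centre, lying like the stamps already there. The fits' yaw scattered by about ±0.04 rad around the rack's −0.2. That is the fits' noise, well under the 0.12 limit.
- **Presented face:** the arm pose put it 3.6 mm from the focus I measured from the red ball. That includes 3 mm I added because the pictures showed the die slightly behind the prediction. The network's readings were about 6 mm (side) and 3 mm (top) from the focus.
- **Angle:** the stamp slopes 30.0 degrees at yaw 0.06 rad. I estimated the camera's heading only loosely, between 0.0 and 0.1 rad, so the true error should be under about 0.06 rad, against the 0.21 limit.
- **Disagreements:** the network's points for the bays lay 2 to 4 mm from my rack fit, and I placed by the fit. It also gave false hits on the orange look-alike and the placed long stamp, which I ignored.
- **Left alone:** in the last picture the camera, pointer, bottle, mould and look-alikes are where they were. I saw no sign of contact with the camera.

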